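Refit the film cutter on the bag sealer

TASK

The film cutter has been off the bag sealer for a new blade: put it back on the raised sealer arm, entering the track at the arm's open end with the rounded brass nose first, and slide it down towards the hinge until it comes up against the catch in the track and the catch's spring pin has clicked up into its foot, then let go. The catch is clamped where the last user left it, so feel for it; do not force the cutter, do not press the arm down, as the sealer is switched on, and leave the other things on the table where they are.

Things in the scene. Friction and masses are not known exactly. Their poses are not given: they have to be found in the camera images.
- carriage_mid (a point): film cutter: loose black carriage on a brass T foot, standing on the foot on the table; 100 mm long (y), 36 wide (x), 69 tall, about 0.2 kg. Point on its middle plane, 35 mm above the foot's underside. z up through the grip, +y to the nose, the end that enters the track first. Brass neck 11 mm wide, 6 to 15 mm up; body 36 x 86 mm, 15 to 31 mm up; above it the grip fin
- carriage_grip (a point): middle of the cutter's upright grip fin, where it is pinched: 53 mm above the foot's underside, 4 mm behind the cutter's middle (y = -4). The fin is 16 mm thick (x), 50 mm long (y) and spans 31 to 69 mm above the foot's underside. Axes as carriage_mid
- carriage_nose (a point): rounded tip of the cutter's brass foot, 12 mm out from under the body, at its nose end, 50 mm ahead (+y) of carriage_mid, 3 mm above the foot's underside; axes as carriage_mid. The foot is 24 mm wide, 6 mm thick, y = -50 to +50; its last 12 mm are rounded in plan (radius 12) and ramped up underneath (25 degrees) to ride over the spring pin. A 20 mm gap (y = -40 to -20) lets the pin rise
- track_mouth (a point): open end of the track, at the raised tip of the bag sealer's aluminium arm: middle of the track floor at its end. Arm axes: +y down the slope along the track, from the open end to the hinge (the way the cutter slides); z square out of the track floor, 26 degrees from vertical; x across. Below the tip a black hand pad reaches 20 mm beyond the mouth, its top 17 mm below the track floor
- track_end (a point): closed end of the track near the hinge, middle of the track floor, 260 mm along +y from track_mouth; axes as track_mouth. The track is a T-slot 27 mm wide and 8.5 mm high inside, under two lips 4 mm thick with a 15 mm gap between. The foot has 1.5 mm play to either side and 2.5 mm upwards from the floor. Before it the catch, a dark steel block with a screw head on top, is clamped in the track
- sealer_foot (a point): middle of the underside of the sealer's base, a grey box 360 mm long (y), 84 wide (x), 60 high, fixed to the table. The 37 mm wide arm is hinged 150 mm along +y from here, 80 mm up, and stands open 26 degrees, its tip 295 mm from the hinge. Where the catch is clamped on the arm differs each time: with the cutter home, carriage_mid lies 124 to 190 mm along +y from track_mouth
- park_pin (a joint): domed steel spring pin in the track floor ahead of the catch (m): 0 fully up, 5 mm above the floor; 0.005 pressed flush. The nose meets it some 78 mm before the cutter is home; riding over it takes a push of some 2 to 8 N along the track and it lifts the cutter with 4 to 8 N; it rubs under the foot until it springs up in the foot's gap, then 2 mm are left to the catch block
- sealer_arm (a joint): hinge of the sealer arm (rad): 0 standing fully open against its stop, 0.44 closed. A spring holds it open; it begins to give at about 12 N pressed square down on its tip
- label_roll_mid (a point): bystander: flat-lying white label roll, 66 mm across, 26 mm high; its middle
- jar_mid (a point): bystander: amber jar with a steel lid, 62 mm across, 85 mm tall; its middle
- labeller_mid (a point): bystander: red hand labeller lying on its side, about 200 x 110 x 40 mm; its middle
- biscuit_box_mid (a point): bystander: flat cardboard box 75 x 160 x 55 mm behind the sealer; its middle
- scraper_mid (a point): bystander: steel dough scraper lying flat, 135 x 130 mm with wooden handle; its middle
Not all that is in view belongs to the job. What is shaped like the part that bears carriage_mid but green or purple is not meant.

How it is judged:
On the way:
1. the cutter's foot is in the track, entered at the open end, nose first (x of carriage_mid in the frame of track_mouth between -0.004 and 0.004 m and z of carriage_mid in the frame of track_mouth between 0.032 and 0.041 m and y of carriage_mid in the frame of track_mouth between 0 and 0.085 m and angle between the y axis of carriage_mid and the y axis of track_mouth, either way round below 0.15 rad and y of carriage_nose in the frame of track_mouth above 0.045 m), for 0.1 s.
At the end, for the whole second after the job is handed in: The cutter is in the track, nose to the hinge (4 mm across, middle 32 to 40 mm off the floor, in line to 0.12 rad), down at the catch (middle 120 to 195 mm, nose over 160 mm from the mouth), the pin up in its foot (pressed under 1.8 mm); arm open, cutter released and at rest (x of carriage_mid in the frame of track_mouth between -0.004 and 0.004 m and z of carriage_mid in the frame of track_mouth between 0.032 and 0.04 m and y of carriage_mid in the frame of track_mouth between 0.12 and 0.195 m and angle between the y axis of carriage_mid and the y axis of track_mouth, either way round below 0.12 rad and value of joint park_pin below 0.0018 m and value of joint sealer_arm below 0.03 rad and linear speed of carriage below 0.02 m/s and y of carriage_nose in the frame of track_mouth above 0.16 m); the robot touches nothing.
It fails at once if the live sealer's arm is pressed down (more than 0.15 rad) (value of joint sealer_arm above 0.15 rad).
It fails at once if the cutter is forced (jammed against the sealer with over 100 N in all, as by a push of some 40 N) (contact force between carriage and sealer above 100 N).
It fails at once if another thing on the table is shifted more than 40 mm (distance of any of label_roll_mid, jar_mid, labeller_mid, biscuit_box_mid, scraper_mid from where it was at the start of the episode above 0.04 m).
It also fails if it takes over 56 s, if anything falls off the work surface, if the arm or the gripper's body presses on something with over 40 N, if the wrist force passes 120 N, or if a joint passes its speed limit or range.

ROBOT

A 7-joint arm with a two-finger parallel gripper is mounted at the origin on the work surface. World frame = base frame: x ahead of the robot, y to its left, z up, the work surface at z = 0. Lengths are in m, angles in rad, forces in N, time in s.
With the tool pointing down it reaches from about 0.4 to 0.85 m from the base axis. Payload 10.4 kg.
Tool frame: the origin (TCP) lies at the centre of the arm's flange, where the gripper is bolted on; the fingertips stand 182 mm ahead of it and the grasp point (between the pads) lies 164 mm ahead of it (r.hold_point_z is the distance from the TCP to the grasp point, in m); z points along the fingers, y is the direction in which the jaws open and shut (so a half turn about z gives the same grasp; the last joint's range is limited). The gripper opens to 87 mm and grips with 3 to 60 N. Pads are 19 mm wide; open, the fingers measure 117 mm over their backs; the gripper's body (75 mm by 190 mm) begins 51 mm behind the grasp point.
Start: joints at [1.097, 0.332, -0.065, 1.46, 0.022, 1.35, -0.088], TCP at [0.272, -0.563, 0.405] pointing down, gripper open.
Joint ranges: [-2.6, 2.6], [-0.5, 2.12], [-1.47, 1.34], [0.16, 2.42], [-1.27, 4.41], [0.06, 2.06], [-2.6, 2.6]. Speed limits (rad/s): [2.22, 2.22, 2.79, 2.79, 3.14, 3.14, 3.14].

INTERFACE

Orientations are given as a unit quaternion [x, y, z, w].
In Python, from bench import r, cams, job gives the robot as it stands.
- The arm moves only by the tool carry_out, never from a script. Its argument "rows" is a list of rows, each an object with "jaw": the finger opening in m, from 0 to 0.087; "delta_pos": the shift along the tool's x, y, z in m, a list of three; "yaw": the turn about the tool's z in degrees. A call has 1 to 10 rows; each row shifts and turns the commanded pose from where the row before left it, along the tool's axes as they then stand; what a row does not reach is not made up. A row lasts 1/10 s, in which the tool goes at most 50 mm and 8.59 degrees, less where a joint would pass 70% of its speed; a pose out of reach is approached as far as the arm can. A call is refused whole if a number of a shift passes 0.05 or a number of a turn 8.59, either way. A call with a gripper value outside its range is refused whole. The fingers move at their own pace and stop on an object; "grip_force" is the grip in N (left out, the last holds). Time passes only in rows, so rows that do not move let the fingers close. It gives the time, the measured TCP pose, the force and the opening at its end, in the units of the state.
- r.read_state(): the state, without advancing time (a new reading comes with each control period).
- cams.camera(name): name is "scene" or "top" or "wrist"; returns a dict with "img" (384x512x3 uint8, blue, green, red), "mtx" (3x3 intrinsics, pixels), "R" (3x3) and "t" (3): a world point X has camera coordinates R X + t. Camera axes: x right, y down, z forward; pixel columns grow to the right and rows downward; lengths in m; the calibration is good to about 2 mm. A picture is of the moment at which its call begins. There is no depth.
- job.close_job(): hands the job in, once; it reports no verdict.
Trained networks look in the newest picture that a camera, given by its name, has taken for a name from the list of things; names that differ only in an ending like _2 or _b are one class to them, and where a whole thing is asked for, a point or a joint stands for the part that bears it (a point fixed in the world has none). Each returns a list of dicts, best first, with "confidence" (0 to 1); they miss things now and then, are a little off and sometimes report something else, mostly with a low value. They report only what shows in the picture. A call takes as long as a camera call. They do not tell look-alikes from the thing itself.
- cams.boxes_of(camera, query): "rect" ([centre column, centre row, width, height] as shares, 0 to 1, of the picture: columns of its width, rows of its height, round what is visible of it).
- cams.outline_of(camera, query): "pixels" (384x512 bool, what is visible of it) and "rect" ([centre column, centre row, width, height] as shares, 0 to 1, of the picture: columns of its width, rows of its height, round what is visible of it).
The state is a dict: "time": time; "joint_positions": joint angles; "joint_vel": joint speeds; "joint_torque": joint torques, N m; "ee_pos": TCP position; "eef_rot": TCP orientation; "ft_force": force on the tool from outside, world axes, zero at the start; "torque": the same for the moment, N m; "width": finger opening in m.
Only numpy, scipy, OpenCV 4.12 (cv2) and the standard library are available. Lean on these libraries where they do the work, as an engineer would, in place of code of your own. Each camera call takes 0.05 s, during which the arm holds its last target.

## Working session

There is one attempt and no reset: what is moved stays moved. The work goes in short steps, Python scripts to look and compute and a tool call to move; the robot and the scene stay as the last step left them, time stands still between calls to the robot, and variables do not carry over. Pictures are saved under pics/ and viewed, and the job is handed in when it is done.

Besides the shell and the picture viewer there is one more tool, called after "Emit:" as name([rows], argument=value, ...), one row to a line, values as JSON. carry_out: Moves the arm, as the interface text tells. Its arguments: {"type":"object","properties":{"rows":{"type":"array"},"grip_force":{"type":"number"}},"required":["rows"]}

```bash
ls; mkdir -p pics
python3 - <<'E'
from bench import r,cams,job
import cv2
s=r.read_state(); print(s, r.hold_point_z)
for n in ["scene","top","wrist"]:
    c=cams.camera(n); cv2.imwrite(f"pics/{n}0.png",c["img"]); print(n,c["mtx"].tolist(),c["R"].tolist(),c["t"].tolist())
E
```

```text
pics
{'time': 0.0, 'joint_positions': array([ 1.09737071,  0.33288508, -0.06470926,  1.46096327,  0.02159047,
        1.34986377, -0.0885171 ]), 'joint_vel': array([-0.00018965, -0.00080416, -0.00063814,  0.00088238, -0.00045544,
        0.00054478, -0.00222233]), 'joint_torque': array([ 2.13512940e-04, -6.23252964e+01,  2.48328916e-02, -3.89894557e+01,
       -6.13893592e-02,  3.97649815e-02,  1.09427294e-04]), 'ee_pos': array([ 0.27227408, -0.56243445,  0.40393503]), 'eef_rot': array([ 9.74700447e-01,  2.23514054e-01, -1.84876714e-04, -6.87759201e-04]), 'ft_force': array([ 0.4854588 , -0.17197088, -0.10143315]), 'torque': array([-0.01496074, -0.03306776,  0.02177508]), 'width': 0.0873650771007262} 0.1635
scene [[375.44591368537914, 0.0, 257.0538563740278], [0.0, 375.44591368537914, 187.67098543774793], [0.0, 0.0, 1.0]] [[-0.34623164186193284, 0.9381034981387684, -0.00924537470283212], [0.7392425113620661, 0.2667426148117367, -0.6183598360489644], [-0.5776193898829012, -0.2209303153105135, -0.7858407193624553]] [0.19098280728898523, -0.27887498500997737, 1.350643699188772]
top [[419.0686723642452, 0.0, 256.667358958311], [0.0, 419.0686723642452, 193.13883480928615], [0.0, 0.0, 1.0]] [[0.019972204509350798, -0.9996466435458711, 0.01754135383916255], [-0.9961491892362233, -0.021394290850567595, -0.08502397957644829], [0.08536922063045697, -0.015775689096687775, -0.9962244846431315]] [-0.021467738548971375, 0.5159810601615169, 1.1598743088648114]
wrist [[330.3876258476188, 0.0, 255.95410182116828], [0.0, 330.3876258476188, 189.2201055443988], [0.0, 0.0, 1.0]] [[0.4360790057723159, -0.8999043841891085, -0.0026832893719433305], [-0.8671658939877961, -0.4210077230721383, 0.2660372331422117], [-0.24053775801104138, -0.1136863951000241, -0.9639590191186483]] [-0.6239995543604108, -0.03346928467663885, 0.3905044420867298]
```

View pics/scene0.png

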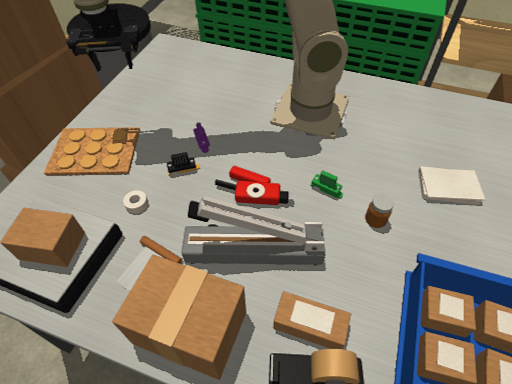

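View pics/top0.png

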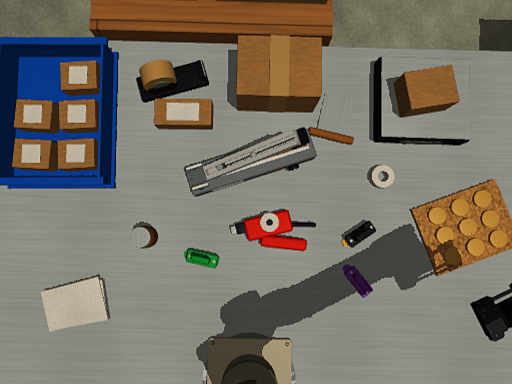

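View pics/wrist0.png

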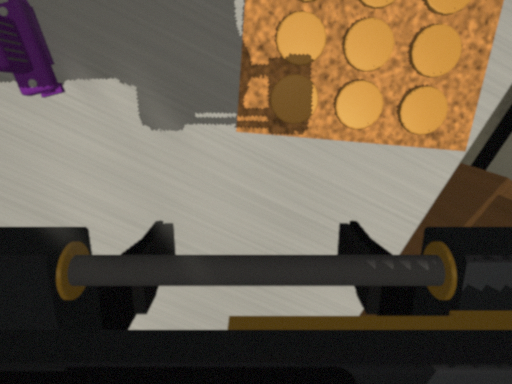

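The black cutter stands at top (358,235), brass nose at (344,243), with green and purple decoys nearby. The sealer's raised tip, with its hand pad, is at top (303,135) and the hinge at (190,180). Next I'll zoom in and measure.

```bash
cat > h.py <<'E'
from bench import r,cams,job
import cv2,numpy as np
def crop(c,x0,y0,x1,y1,k,f):
    cv2.imwrite(f,cv2.resize(c["img"][y0:y1,x0:x1],None,fx=k,fy=k,interpolation=cv2.INTER_CUBIC))
def ray(c,u,v):
    d=np.linalg.solve(c["mtx"],[u,v,1.]); C=-c["R"].T@c["t"]; return C,c["R"].T@d
def onz(c,u,v,z):
    C,d=ray(c,u,v); return C+d*(z-C[2])/d[2]
def proj(c,X):
    X=np.atleast_2d(X); p=(c["R"]@X.T).T+c["t"]; p=p@c["mtx"].T; return p[:,:2]/p[:,2:]
def tri(obs):
    A=np.zeros((3,3));b=np.zeros(3)
    for c,u,v in obs:
        C,d=ray(c,u,v); d/=np.linalg.norm(d); P=np.eye(3)-np.outer(d,d); A+=P;b+=P@C
    return np.linalg.solve(A,b)
E
python3 - <<'E'
from h import *
t=cams.camera("top"); s=cams.camera("scene")
crop(t,170,110,330,210,5,"pics/t_sealer.png"); crop(t,320,200,400,260,10,"pics/t_cut.png")
crop(s,170,180,340,280,4.5,"pics/s_sealer.png"); crop(s,150,135,220,185,10,"pics/s_cut.png")
for n in ["top","scene"]:
  for q in ["carriage_mid","track_mouth","track_end","sealer_foot","carriage_nose","carriage_grip","sealer_arm","park_pin"]:
    try:
      for b in cams.boxes_of(n,q)[:4]: print(n,q,round(b["confidence"],2),(np.array(b["rect"])*[512,384,512,384]).round(1))
    except Exception as e: print(n,q,e)
print("cut on plane",onz(t,358,235,.03))
E
```

```text
top carriage_mid 0.74 [359.1 234.2  35.3  22.3]
top carriage_mid 0.6 [360.3 282.5  29.6  31.7]
top carriage_mid 0.58 [201.6 259.7  35.1  19.1]
top track_mouth 0.83 [249.1 155.9 118.9  54.9]
top track_end 0.68 [250.1 157.2 125.2  56.2]
top sealer_foot 0.78 [251.1 165.  132.7  69.7]
top carriage_nose 0.83 [358.2 283.2  28.3  27.3]
top carriage_nose 0.75 [203.1 258.9  33.4  18.2]
top carriage_nose 0.56 [358.5 234.3  31.3  22.2]
top carriage_grip 0.8 [359.7 234.5  34.2  24.5]
top carriage_grip 0.75 [355.2 280.2  28.1  37. ]
top carriage_grip 0.72 [200.  259.7  33.6  20. ]
top sealer_arm 0.77 [248.  157.9 127.   57.9]
top park_pin 0.73 [185.6 114.2  59.   29.2]
scene carriage_mid 0.86 [183.4 164.1  30.7  26.2]
scene carriage_mid 0.73 [326.5 185.7  32.7  26.5]
scene carriage_mid 0.27 [134.1 204.7  28.2  24.7]
scene track_mouth 0.87 [255.3 220.4 133.3  50.2]
scene track_end 0.96 [253.7 222.1 132.3  48.5]
scene sealer_foot 0.81 [253.3 231.9 142.4  66.3]
scene sealer_foot 0.31 [152.7 265.6  68.7  56. ]
scene carriage_nose 0.84 [185.6 163.5  32.   23.2]
scene carriage_nose 0.72 [328.1 186.4  29.6  24.7]
scene carriage_nose 0.52 [254.3 220.3 132.6  46.7]
scene carriage_grip 0.72 [181.8 161.7  30.9  22.2]
scene carriage_grip 0.66 [328.2 184.1  26.8  29. ]
scene carriage_grip 0.51 [200.  137.7  10.4  30.7]
scene sealer_arm 0.61 [255.7 219.3 135.   46.6]
cut on plane [ 0.40452288 -0.29568105  0.03      ]
```

View pics/t_sealer.png

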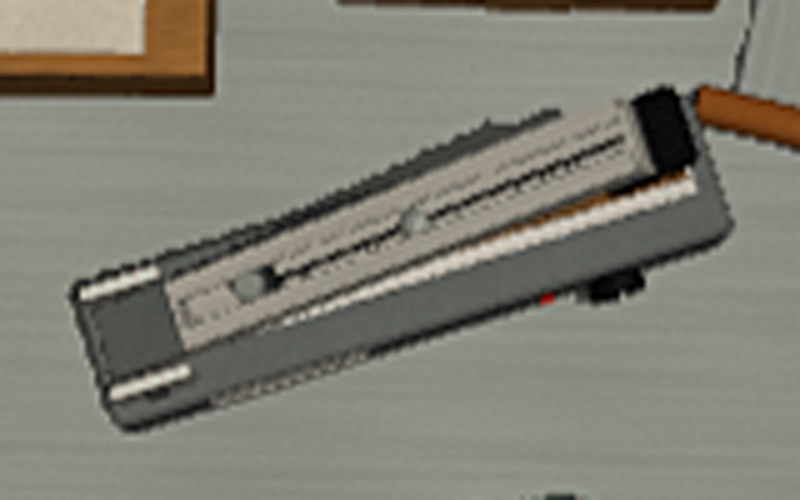

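View pics/t_cut.png

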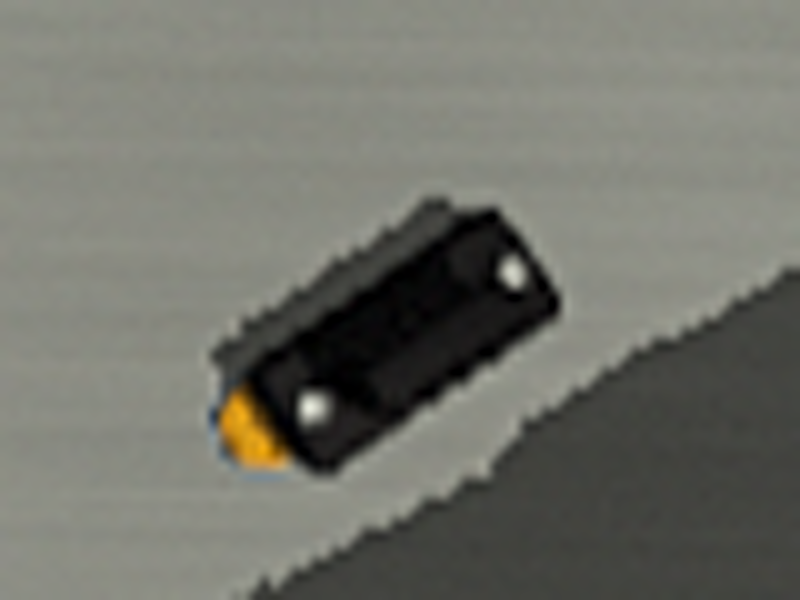

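View pics/s_sealer.png

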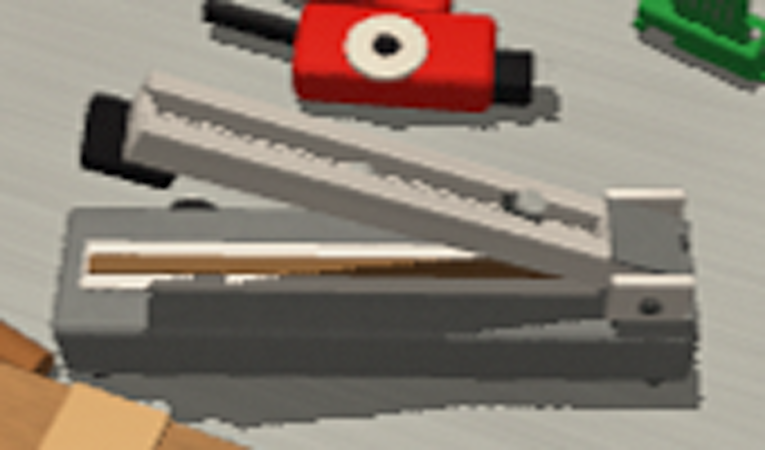

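View pics/s_cut.png

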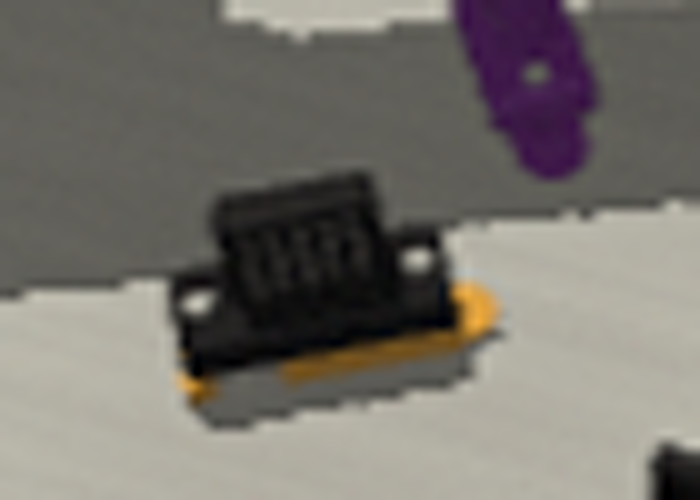

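Run:
```python
from h import *
t=cams.camera("top"); s=cams.camera("scene")
T=lambda x,y,k=5,x0=170,y0=110:(t,(x+.5)/k-.5+x0,(y+.5)/k-.5+y0)
S=lambda x,y,k=4.5,x0=170,y0=180:(s,(x+.5)/k-.5+x0,(y+.5)/k-.5+y0)
Tc=lambda x,y:T(x,y,10,320,200); Sc=lambda x,y:S(x,y,10,150,135)
def rep(n,a,b):
    X=tri([a,b]); e=[np.linalg.norm(proj(c,X)[0]-[u,v]) for c,u,v in (a,b)]; print(n,X.round(4),np.round(e,2)); return X
A=rep("rivet tail",Tc(512,272),Sc(198,302)); B=rep("rivet nose",Tc(313,408),Sc(418,258))
print("len",np.linalg.norm(A-B),"yaw dir",(B-A)/np.linalg.norm(B-A), np.degrees(np.arctan2((B-A)[1],(B-A)[0])))
print("nose",onz(*Tc(220,425),.006), onz(*Sc(498,305),.006))
C=rep("catch screw",T(250,285),S(530,202)); P=rep("pin?",T(413,222),S(358,170))
E1=rep("tip far(-x side? )",T(655,178),S(153,72)); E2=rep("tip other",T(628,97),S(130,155))
E2=rep("tip other b",T(628,97),S(132,132))
F=rep("hinge corner robotside",T(187,350),S(607,212))
print(np.degrees(np.arctan2(*(C-P)[[1,0]])),(C-P),np.linalg.norm(C-P))
```

```text
rivet tail [ 0.4283 -0.3314  0.0317] [0.17 0.15]
rivet nose [ 0.3895 -0.2756  0.0324] [0.18 0.16]
len 0.06803006429177927 yaw dir [-0.57066052  0.82113241  0.00938817] 124.79805367042577
nose [ 0.38343638 -0.25496204  0.006     ] [ 0.37875317 -0.25773214  0.006     ]
catch screw [0.5736 0.0872 0.13  ] [0.17 0.18]
pin? [0.6035 0.0029 0.1594] [0.69 0.74]
tip far(-x side? ) [ 0.6163 -0.1073  0.2109] [1.53 1.62]
tip other [ 0.6592 -0.0978  0.2002] [0.3  0.33]
tip other b [ 0.6554 -0.0962  0.2157] [0.28 0.3 ]
hinge corner robotside [0.5432 0.1232 0.0942] [0.22 0.23]
109.50312306010167 [-0.02984825  0.08427426 -0.02949326] 0.0941430877850934
```

Emit:
carry_out([
  {"jaw":0.06,"delta_pos":[0,0,0],"yaw":-8.25},
  {"jaw":0.06,"delta_pos":[0,0,0],"yaw":-8.25},
  {"jaw":0.06,"delta_pos":[0,0,0],"yaw":-8.25},
  {"jaw":0.06,"delta_pos":[0,0,0],"yaw":-8.25},
  {"jaw":0.06,"delta_pos":[0,0,0],"yaw":-8.25},
  {"jaw":0.06,"delta_pos":[0,0,0],"yaw":-8.25},
  {"jaw":0.06,"delta_pos":[0,0,0],"yaw":-8.25},
  {"jaw":0.06,"delta_pos":[0,0,0],"yaw":-8.25},
  {"jaw":0.06,"delta_pos":[0,0,0],"yaw":-8.25},
  {"jaw":0.06,"delta_pos":[0,0,0],"yaw":-8.25},
])

```text
time: 2.15
ee_pos: [0.2723, -0.5626, 0.4048]
eef_rot: [0.583, 0.812, -0.0, 0.0]
ft_force: [-0.8, -0.7, 1.0]
width: 0.0601
```

Emit:
carry_out([
  {"jaw":0.06,"delta_pos":[0,0,0],"yaw":-8.25},
  {"jaw":0.06,"delta_pos":[0,0,0],"yaw":-8.25},
  {"jaw":0.06,"delta_pos":[0,0,0],"yaw":0},
])

```text
time: 2.45
ee_pos: [0.2722, -0.5626, 0.4048]
eef_rot: [0.462, 0.887, -0.0, 0.0]
ft_force: [0.0, -0.8, -0.0]
width: 0.0601
```

```bash
cat >> h.py <<'E'
from scipy.spatial.transform import Rotation as Ro
def plan(xy,heading,z):
    """shift in tool axes to bring TCP to (xy,z); heading of tool x in deg"""
    s=r.read_state(); R=Ro.from_quat(s["eef_rot"]).as_matrix()
    h=np.degrees(np.arctan2(R[1,0],R[0,0]))
    d=R.T@(np.array([*xy,z])-s["ee_pos"])
    print("t",round(s["time"],2),"pos",s["ee_pos"].round(4),"head",round(h,2),"zaxis",R[:,2].round(3),"F",s["ft_force"].round(2),"w",round(s["width"],4),"j",s["joint_positions"].round(2))
    print(" yaw needed",round(-((heading-h+180)%360-180),2),"delta(tool, now)",d.round(4))
E
python3 -c "
from h import *
plan((.4086,-.3029),124.8,.34)
w=cams.camera('wrist');s=r.read_state()
C=-w['R'].T@w['t'];R=Ro.from_quat(s['eef_rot']).as_matrix();print('cam in tool',R.T@(C-s['ee_pos']),'axes',(R.T@w['R'].T).round(3))"
```

```text
t 2.45 pos [ 0.2722 -0.5626  0.4048] head 124.96 zaxis [ 0. -0. -1.] F [ 0.02 -0.79 -0.  ] w 0.0601 j [ 1.28  0.35 -0.3   1.45  0.1   1.36  1.59]
 yaw needed 0.16 delta(tool, now) [0.1348 0.2606 0.0648]
cam in tool [ 0.07270388 -0.00122774  0.02038553] axes [[ 0.006 -0.964 -0.265]
 [ 1.     0.006  0.002]
 [-0.    -0.265  0.964]]
```

Emit:
carry_out([
  {"jaw":0.06,"delta_pos":[0.0225,0.0434,0.0108],"yaw":0},
  {"jaw":0.06,"delta_pos":[0.0225,0.0434,0.0108],"yaw":0},
  {"jaw":0.06,"delta_pos":[0.0225,0.0434,0.0108],"yaw":0},
  {"jaw":0.06,"delta_pos":[0.0225,0.0434,0.0108],"yaw":0},
  {"jaw":0.06,"delta_pos":[0.0225,0.0434,0.0108],"yaw":0},
  {"jaw":0.06,"delta_pos":[0.0225,0.0434,0.0108],"yaw":0},
  {"jaw":0.06,"delta_pos":[0,0,0],"yaw":0},
  {"jaw":0.06,"delta_pos":[0,0,0],"yaw":0},
])

```text
time: 3.3
ee_pos: [0.4093, -0.3024, 0.3401]
eef_rot: [0.464, 0.886, -0.0, 0.0]
ft_force: [-1.3, -0.7, 0.3]
width: 0.0598
```

```bash
python3 -c "
from h import *
plan((.4086,-.3029),124.8,.34)
w=cams.camera('wrist');crop(w,0,0,512,384,1.5,'pics/w1.png')"
```

```text
t 3.3 pos [ 0.4093 -0.3024  0.3401] head 124.77 zaxis [-0. -0. -1.] F [-1.26 -0.66  0.34] w 0.0598 j [ 1.    0.16 -0.49  1.83  0.08  1.17  1.09]
 yaw needed -0.03 delta(tool, now) [-0.     -0.0008  0.0001]
```

View pics/w1.png

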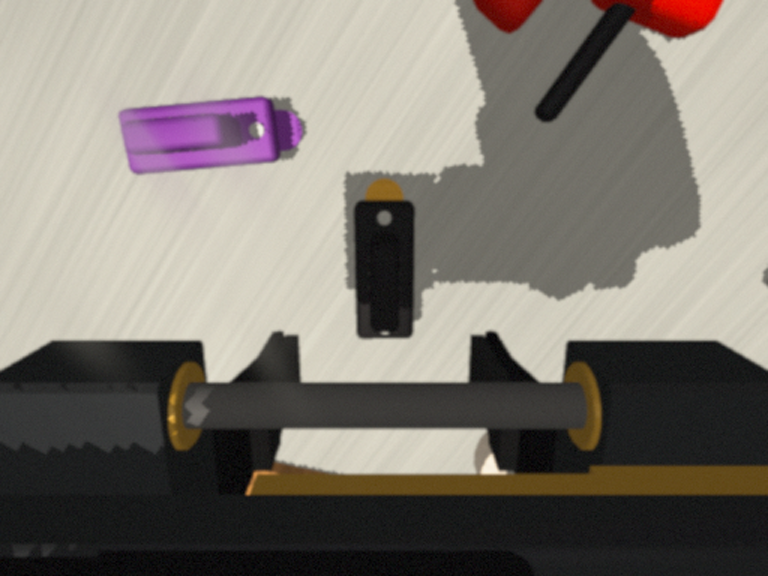

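Emit:
carry_out([
  {"jaw":0.06,"delta_pos":[-0.014,-0.0005,0.03],"yaw":0},
  {"jaw":0.06,"delta_pos":[0,0,0.04],"yaw":0},
  {"jaw":0.06,"delta_pos":[0,0,0.03],"yaw":0},
  {"jaw":0.05,"delta_pos":[0,0,0.0185],"yaw":0},
  {"jaw":0.03,"delta_pos":[0,0,0],"yaw":0},
  {"jaw":0.0,"delta_pos":[0,0,0],"yaw":0},
  {"jaw":0.0,"delta_pos":[0,0,0],"yaw":0},
  {"jaw":0.0,"delta_pos":[0,0,0],"yaw":0},
  {"jaw":0.0,"delta_pos":[0,0,0],"yaw":0},
  {"jaw":0.0,"delta_pos":[0,0,0],"yaw":0},
], grip_force=5)

```text
time: 4.35
ee_pos: [0.4166, -0.3153, 0.2222]
eef_rot: [0.463, 0.886, -0.0, 0.001]
ft_force: [-0.6, 0.8, 3.7]
width: 0.016
```

```bash
python3 -c "
from h import *
plan((.4086,-.3029),124.8,.34)
s=cams.camera('scene');crop(s,130,90,230,190,6,'pics/s1.png')"
```

```text
t 4.35 pos [ 0.4166 -0.3153  0.2222] head 124.82 zaxis [ 0.001 -0.001 -1.   ] F [-0.57  0.8   3.68] w 0.016 j [ 0.97  0.33 -0.46  1.9   0.18  0.94  1.03]
 yaw needed 0.02 delta(tool, now) [ 0.0146  0.0006 -0.1178]
```

View pics/s1.png

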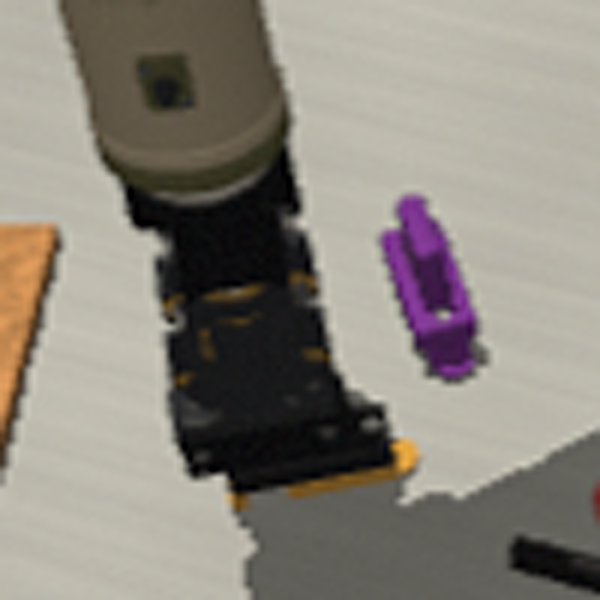

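Width is 16 mm, so the fin is gripped, and it still stands flat. I'll lift it gently to see whether it swivels nose-down.

Emit:
carry_out([
  {"jaw":0.0,"delta_pos":[0,0,-0.01],"yaw":0},
  {"jaw":0.0,"delta_pos":[0,0,-0.02],"yaw":0},
  {"jaw":0.0,"delta_pos":[0,0,-0.03],"yaw":0},
  {"jaw":0.0,"delta_pos":[0,0,-0.03],"yaw":0},
  {"jaw":0.0,"delta_pos":[0,0,0],"yaw":0},
  {"jaw":0.0,"delta_pos":[0,0,0],"yaw":0},
])

```text
time: 5.0
ee_pos: [0.4163, -0.3151, 0.3121]
eef_rot: [0.463, 0.886, -0.0, 0.001]
ft_force: [-0.1, 0.5, -2.0]
width: 0.0158
```

```bash
python3 -c "
from h import *
plan((.4086,-.3029),124.8,.34)
s=cams.camera('scene');crop(s,130,80,230,180,6,'pics/s2.png')
w=cams.camera('wrist');crop(w,0,0,512,384,1.5,'pics/w2.png')"
```

```text
t 5.0 pos [ 0.4163 -0.3151  0.3121] head 124.82 zaxis [ 0.001 -0.001 -1.   ] F [-0.12  0.48 -1.99] w 0.0158 j [ 1.    0.22 -0.48  1.83  0.11  1.12  1.08]
 yaw needed 0.02 delta(tool, now) [ 0.0144  0.0006 -0.0279]
```

View pics/s2.png

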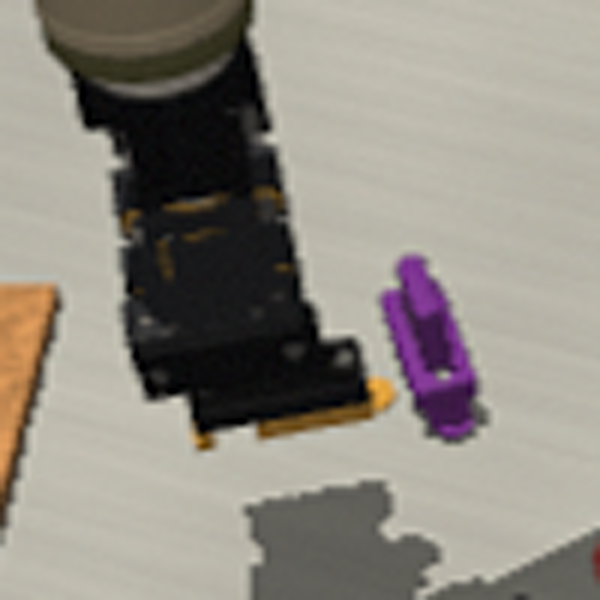

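View pics/w2.png

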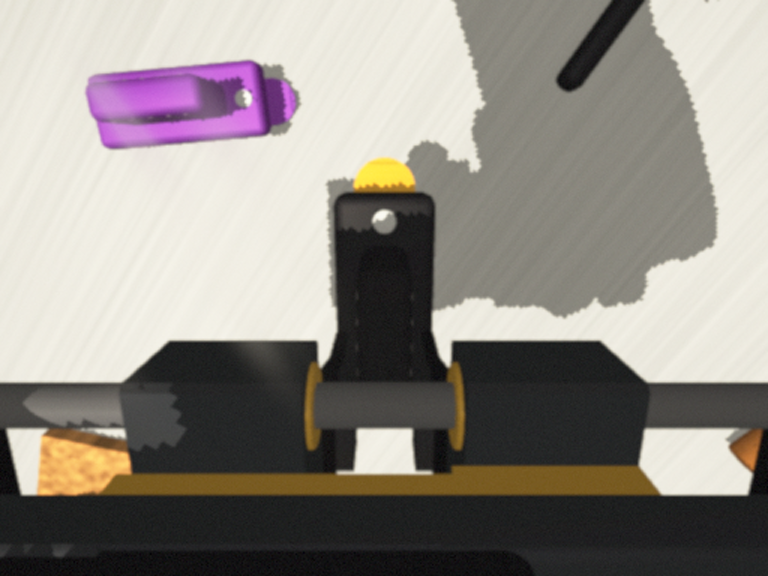

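```bash
cat >> h.py <<'E'
GY,GZ=-.018,.058
def cut_pts(p,pts,gy=None,gz=None):
    gy=GY if gy is None else gy; gz=GZ if gz is None else gz
    s=r.read_state(); R=Ro.from_quat(s["eef_rot"]).as_matrix()
    G=s["ee_pos"]+R[:,2]*r.hold_point_z
    f=R[:,0]; u=-R[:,2]; p=np.radians(p)
    cy=f*np.cos(p)-u*np.sin(p); cz=u*np.cos(p)+f*np.sin(p)
    return np.array([G+cy*(y-gy)+cz*(z-gz) for y,z in pts])
E
python3 -c "
from h import *
w=cams.camera('wrist'); s=cams.camera('scene')
for p in range(-5,40,5):
  X=cut_pts(p,[(.0293,.031),(.05,.004),(.038,.031)]); a=proj(w,X)*1.5; b=(proj(s,X)-[130,80])*6
  print(p,'rivet row',a[0,1].round(),'nose row',a[1,1].round(),'edge row',a[2,1].round(),'scene rivet',b[0].round(),'nose',b[1].round())
"
```

```text
-5 rivet row 220.0 nose row 148.0 edge row 194.0 scene rivet [346. 352.] nose [400. 380.]
0 rivet row 224.0 nose row 160.0 edge row 199.0 scene rivet [343. 359.] nose [393. 390.]
5 rivet row 230.0 nose row 173.0 edge row 205.0 scene rivet [339. 366.] nose [385. 400.]
10 rivet row 236.0 nose row 186.0 edge row 212.0 scene rivet [334. 372.] nose [375. 410.]
15 rivet row 243.0 nose row 199.0 edge row 219.0 scene rivet [329. 379.] nose [365. 418.]
20 rivet row 250.0 nose row 212.0 edge row 227.0 scene rivet [323. 385.] nose [354. 427.]
25 rivet row 258.0 nose row 226.0 edge row 236.0 scene rivet [316. 390.] nose [342. 434.]
30 rivet row 267.0 nose row 240.0 edge row 246.0 scene rivet [309. 396.] nose [329. 441.]
35 rivet row 276.0 nose row 254.0 edge row 256.0 scene rivet [301. 400.] nose [316. 447.]
```

Emit:
carry_out([
  {"jaw":0.0,"delta_pos":[0,0,0],"yaw":0},
  {"jaw":0.0,"delta_pos":[0,0,0],"yaw":0},
  {"jaw":0.0,"delta_pos":[0,0,0],"yaw":0},
  {"jaw":0.0,"delta_pos":[0,0,0],"yaw":0},
], grip_force=3)

```text
time: 5.6
ee_pos: [0.4164, -0.3151, 0.3114]
eef_rot: [0.463, 0.886, 0.0, -0.0]
ft_force: [-0.4, -0.1, -2.3]
width: 0.016
```

```bash
python3 -c "
from h import *
plan((.4086,-.3029),124.8,.34)
w=cams.camera('wrist');crop(w,150,50,362,300,2.4,'pics/w3.png')"
```

```text
t 5.6 pos [ 0.4164 -0.3151  0.3114] head 124.83 zaxis [-0.  0. -1.] F [-0.38 -0.14 -2.29] w 0.016 j [ 1.    0.22 -0.48  1.83  0.11  1.12  1.08]
 yaw needed 0.03 delta(tool, now) [ 0.0145  0.0006 -0.0286]
```

View pics/w3.png

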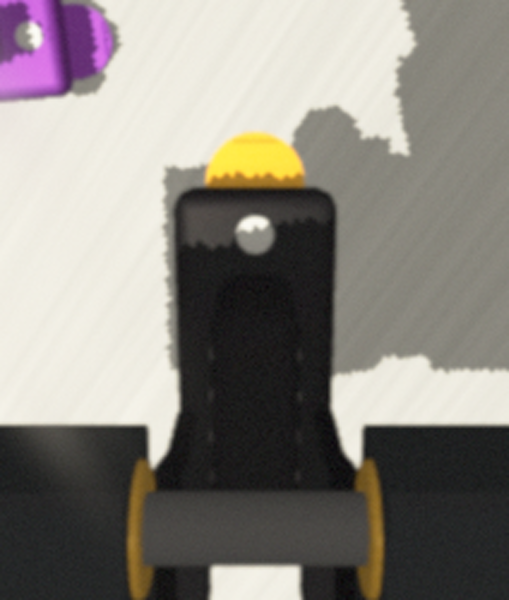

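The pitch stays near 0 even at 3 N, so the cutter doesn't swivel by gravity. The tool can't tilt, so my plan is to lower the cutter onto the arm's sloped top. The tail will touch first and turn the cutter to the slope, and then I can enter at the mouth. First I'll lift, turn to the track heading, and look at the mouth.

Emit:
carry_out([
  {"jaw":0.0,"delta_pos":[0,0,-0.02],"yaw":0},
  {"jaw":0.0,"delta_pos":[0,0,-0.04],"yaw":4},
  {"jaw":0.0,"delta_pos":[0,0,-0.04],"yaw":4},
  {"jaw":0.0,"delta_pos":[0,0,-0.04],"yaw":4},
  {"jaw":0.0,"delta_pos":[0,0,-0.04],"yaw":4},
  {"jaw":0.0,"delta_pos":[0,0,-0.01],"yaw":0},
  {"jaw":0.0,"delta_pos":[0,0,0],"yaw":0},
], grip_force=6)

```text
time: 6.35
ee_pos: [0.4166, -0.3151, 0.5029]
eef_rot: [0.582, 0.814, -0.0, 0.002]
ft_force: [-0.7, -0.1, -2.6]
width: 0.0161
```

```bash
python3 -c "
from h import *
plan((.663,-.179),109,.5)"
```

```text
t 6.35 pos [ 0.4166 -0.3151  0.5029] head 108.88 zaxis [ 0.002 -0.002 -1.   ] F [-0.68 -0.06 -2.62] w 0.0161 j [ 0.99  0.1  -0.46  1.55  0.04  1.5   0.86]
 yaw needed -0.12 delta(tool, now) [0.049  0.2772 0.0032]
```

Emit:
carry_out([
  {"jaw":0.0,"delta_pos":[0.007,0.04,0],"yaw":0},
  {"jaw":0.0,"delta_pos":[0.007,0.04,0],"yaw":0},
  {"jaw":0.0,"delta_pos":[0.007,0.04,0],"yaw":0},
  {"jaw":0.0,"delta_pos":[0.007,0.04,0],"yaw":0},
  {"jaw":0.0,"delta_pos":[0.007,0.04,0],"yaw":0},
  {"jaw":0.0,"delta_pos":[0.007,0.04,0],"yaw":0},
  {"jaw":0.0,"delta_pos":[0.007,0.037,0],"yaw":0},
  {"jaw":0.0,"delta_pos":[0,0,0],"yaw":0},
  {"jaw":0.0,"delta_pos":[0,0,0],"yaw":0},
])

```text
time: 7.25
ee_pos: [0.6635, -0.1785, 0.4985]
eef_rot: [0.581, 0.814, -0.001, -0.002]
ft_force: [-0.4, -0.5, -2.3]
width: 0.016
```

```bash
python3 -c "
from h import *
plan((.663,-.179),109,.5)
w=cams.camera('wrist');crop(w,0,0,512,384,1.5,'pics/w4.png')"
```

```text
t 7.25 pos [ 0.6635 -0.1785  0.4985] head 108.99 zaxis [-0.004  0.001 -1.   ] F [-0.42 -0.51 -2.27] w 0.016 j [ 0.54  0.51 -0.57  1.08  0.27  1.62  0.38]
 yaw needed -0.01 delta(tool, now) [-0.0003 -0.0006 -0.0015]
```

View pics/w4.png

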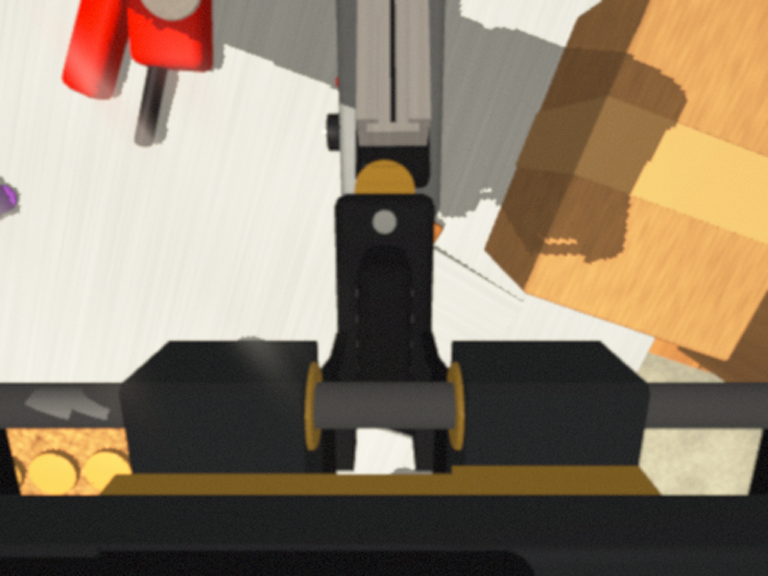

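```bash
python3 -c "
from h import *
w=cams.camera('wrist');crop(w,210,0,310,130,6,'pics/w5.png'); print(w['R'].tolist(),w['t'].tolist())"
```

```text
[[0.9460681695766008, 0.32395689982069664, -0.002635445417059547], [0.3131600979519338, -0.9123935256706996, 0.2635693596853183], [0.08298054931559806, -0.25017989801891877, -0.9646368472448729]] [-0.5667635721513637, -0.42776667610766983, 0.38143927851706627]
```

View pics/w5.png

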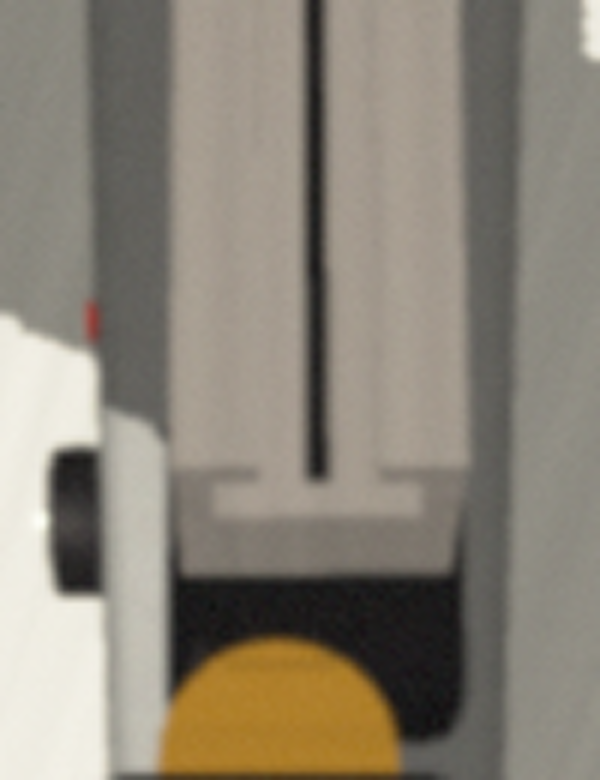

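```bash
cat > fit.py <<'E'
from h import *
from scipy.optimize import least_squares
w=cams.camera("wrist");t=cams.camera("top");s=cams.camera("scene")
Wp=lambda x,y:np.array([(x+.5)/6-.5+210,(y+.5)/6-.5])
T=lambda x,y:np.array([(x+.5)/5-.5+170,(y+.5)/5-.5+110]); S=lambda x,y:np.array([(x+.5)/4.5-.5+170,(y+.5)/4.5-.5+180])
L=.0185
# arm x axis: y=heading, z up => x = y cross z  (pointing to right of travel): robot-side is...
obs=[(w,(-L,0,.0125),Wp(172,468)),(w,(L,0,.0125),Wp(468,468)),(w,(-.0135,0,0),Wp(213,518)),(w,(.0135,0,0),Wp(422,518)),
     (w,(-.0075,0,.0085),Wp(258,482)),(w,(.0075,0,.0085),Wp(378,482)),
     (t,(L,0,.0125),T(628,97)),(t,(-L,0,.0125),T(650,170)),(s,(-L,0,.0125),S(153,72)),(s,(L,0,.0125),S(132,132))]
lines=[(w,-L,.0125,Wp(170,1)),(w,L,.0125,Wp(463,1))]
def frame(q):
    x,y,z,h,tl=q; tl=np.radians(26)
    f=np.array([np.cos(h),np.sin(h),0]);u=np.array([0,0,1.])
    ay=f*np.cos(tl)-u*np.sin(tl); az=u*np.cos(tl)+f*np.sin(tl); ax=np.cross(ay,az)
    return np.array([x,y,z]),np.c_[ax,ay,az]
def res(q):
    o,R=frame(q[:5]); e=[]
    for c,P,uv in obs:
        e+=list((proj(c,o+R@np.array(P))[0]-uv)*(1 if c is w else .7))
    for i,(c,X,Z,uv) in enumerate(lines):
        a=proj(c,[o+R@[X,.03,Z],o+R@[X,.15,Z]]);d=a[1]-a[0];d/=np.linalg.norm(d);v=uv-a[0];e.append(d[0]*v[1]-d[1]*v[0])
    # pin (z 5mm) and screw
    e+=list(.7*(proj(t,o+R@[0,q[5],.005])[0]-T(413,222)))+list(.7*(proj(s,o+R@[0,q[5],.005])[0]-S(358,172)))
    e+=list(.7*(proj(t,o+R@[0,q[6],q[7]])[0]-T(250,285)))+list(.7*(proj(s,o+R@[0,q[6],q[7]])[0]-S(530,202)))
    return e
if __name__=="__main__":
    sol=least_squares(res,[.637,-.103,.2,np.radians(109),0,.11,.2,.015],loss="soft_l1")
    print(sol.x[:3].round(4),np.degrees(sol.x[3]).round(2),sol.x[5:].round(4)); print(np.round(res(sol.x),1))
    np.save("q.npy",sol.x)
    o,R=frame(sol.x[:5]); hinge=o+R@[0,.295,0]; print("hinge-ish",hinge)
E
python3 fit.py
```

```text
[ 0.6394 -0.1012  0.2088] 108.96 [0.1204 0.2134 0.0175]
[-0.2  0.  -0.  -0.1  0.2 -0.1 -0.2 -0.2  0.2  0.4 -0.   0.3 -1.9 -0.2
 -1.5 -0.2 -0.5 -0.5  1.4 -0.3 -0.8  0.8  0.4 -0.2  0.6 -0.4  0.  -0.3
  0.1  0.1]
hinge-ish [0.55327133 0.14958319 0.07944228]
```

```bash
cat > tgt.py <<'E'
from fit import *
import sys
q=np.load("q.npy"); o,R=frame(q[:5])
def go(y,z,gy=-.0185,gz=.0587,dx=0):
    """TCP for carriage underside point: carriage_mid y along track, underside z above floor, pitched 26"""
    G=o+R@[dx,y+gy,z+gz]; T=G+[0,0,r.hold_point_z]
    print("target TCP",T.round(4)); plan(T[:2],np.degrees(q[3]),T[2]); return T
if __name__=="__main__":
    go(float(sys.argv[1]),float(sys.argv[2]))
    s=r.read_state(); G=s["ee_pos"]-[0,0,r.hold_point_z]; print("grip in arm frame",(R.T@(G-o)).round(4))
E
python3 tgt.py .110 .0125
```

```text
target TCP [0.6026 0.0061 0.3961]
t 7.65 pos [ 0.6623 -0.1799  0.5019] head 108.78 zaxis [ 0.    -0.001 -1.   ] F [ 0.3  -0.7  -2.17] w 0.0161 j [ 0.55  0.51 -0.57  1.08  0.26  1.63  0.38]
 yaw needed -0.18 delta(tool, now) [0.1954 0.0033 0.1056]
grip in arm frame [-0.004  -0.1304  0.0806]
```

Emit:
carry_out([
  {"jaw":0.0,"delta_pos":[0.039,0.0007,0],"yaw":-0.1},
  {"jaw":0.0,"delta_pos":[0.039,0.0007,0],"yaw":-0.1},
  {"jaw":0.0,"delta_pos":[0.039,0.0007,0],"yaw":0},
  {"jaw":0.0,"delta_pos":[0.039,0.0007,0.01],"yaw":0},
  {"jaw":0.0,"delta_pos":[0.039,0.0006,0.02],"yaw":0},
  {"jaw":0.0,"delta_pos":[0,0,0.03],"yaw":0},
  {"jaw":0.0,"delta_pos":[0,0,0.01],"yaw":0},
  {"jaw":0.0,"delta_pos":[0,0,0],"yaw":0},
  {"jaw":0.0,"delta_pos":[0,0,0],"yaw":0},
])

```text
time: 8.55
ee_pos: [0.603, 0.0049, 0.4326]
eef_rot: [0.581, 0.814, 0.0, 0.0]
ft_force: [-0.2, 0.1, -1.8]
width: 0.0161
```

```bash
python3 tgt.py .110 .0125; python3 -c "
from h import *
s=cams.camera('scene');crop(s,170,110,340,280,3.5,'pics/s3.png')
w=cams.camera('wrist');crop(w,150,0,362,300,2,'pics/w6.png')"
```

```text
target TCP [0.6026 0.0061 0.3961]
t 8.7 pos [0.603  0.0056 0.4328] head 108.96 zaxis [ 0.002  0.    -1.   ] F [ 0.82  0.   -0.71] w 0.0159 j [ 0.43  0.34 -0.66  1.45  0.21  1.42  0.1 ]
 yaw needed 0.0 delta(tool, now) [ 0.0007 -0.0003  0.0366]
grip in arm frame [0.0002 0.0749 0.1038]
```

View pics/s3.png

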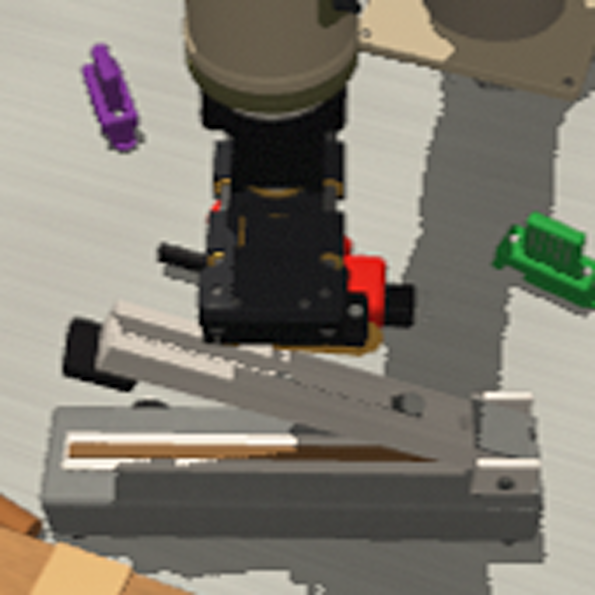

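View pics/w6.png

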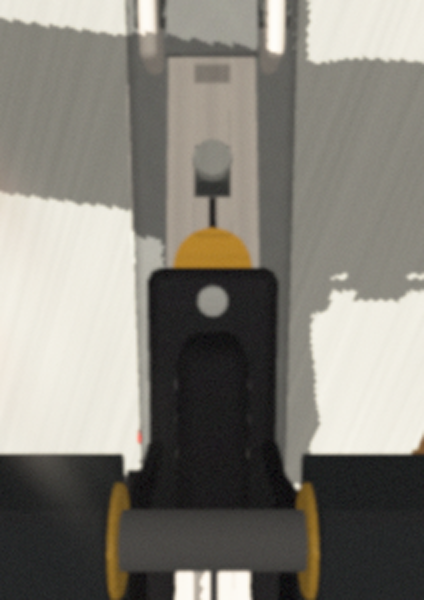

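Emit:
carry_out([
  {"jaw":0.0,"delta_pos":[0,0,0.012],"yaw":0},
  {"jaw":0.0,"delta_pos":[0,0,0.008],"yaw":0},
  {"jaw":0.0,"delta_pos":[0,0,0.004],"yaw":0},
  {"jaw":0.0,"delta_pos":[0,0,0.003],"yaw":0},
  {"jaw":0.0,"delta_pos":[0,0,0.002],"yaw":0},
  {"jaw":0.0,"delta_pos":[0,0,0],"yaw":0},
], grip_force=3)

```text
time: 9.4
ee_pos: [0.6025, 0.0066, 0.4026]
eef_rot: [0.58, 0.814, 0.0, -0.0]
ft_force: [-0.5, 2.1, -0.7]
width: 0.0161
```

Emit:
carry_out([
  {"jaw":0.0,"delta_pos":[0,0,0.002],"yaw":0},
  {"jaw":0.0,"delta_pos":[0,0,0.001],"yaw":0},
])

```text
time: 9.6
ee_pos: [0.6026, 0.0065, 0.3997]
eef_rot: [0.58, 0.814, 0.0, 0.0]
ft_force: [-1.5, 3.7, 2.6]
width: 0.0156
```

```bash
python3 tgt.py .110 .0125; python3 -c "
from h import *
s=cams.camera('scene');crop(s,170,110,340,280,3.5,'pics/s4.png')
w=cams.camera('wrist');crop(w,150,0,362,300,2,'pics/w7.png')"
```

```text
target TCP [0.6026 0.0061 0.3961]
t 9.75 pos [0.6026 0.0062 0.3996] head 109.03 zaxis [ 0. -0. -1.] F [-0.47  2.15  0.45] w 0.0159 j [ 0.43  0.36 -0.66  1.5   0.22  1.36  0.09]
 yaw needed 0.07 delta(tool, now) [-0.     -0.0001  0.0034]
grip in arm frame [0.0001 0.09   0.0743]
```

View pics/s4.png

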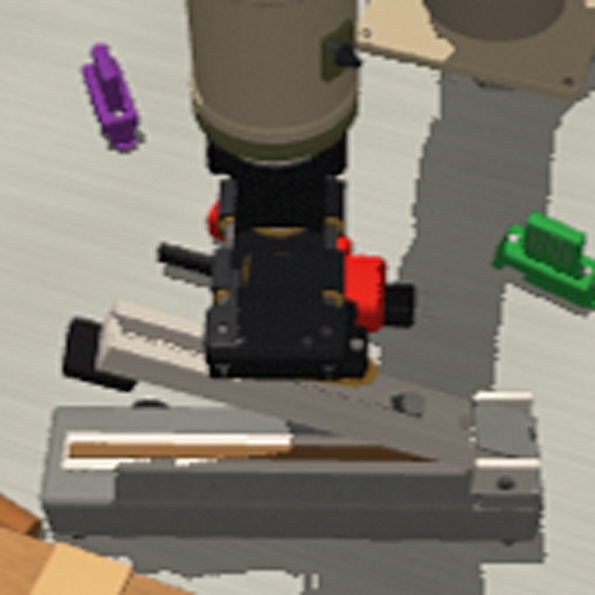

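View pics/w7.png

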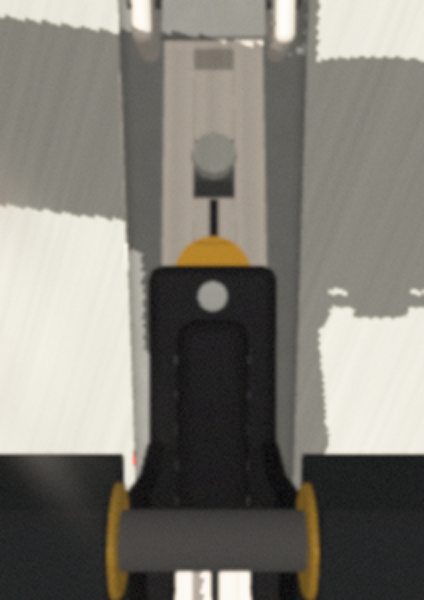

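Emit:
carry_out([
  {"jaw":0.0,"delta_pos":[0,0,0.002],"yaw":0},
  {"jaw":0.0,"delta_pos":[0,0,0.001],"yaw":0},
  {"jaw":0.0,"delta_pos":[0,0,0.001],"yaw":0},
])

```text
time: 10.15
ee_pos: [0.6025, 0.0063, 0.3954]
eef_rot: [0.58, 0.814, 0.0, -0.0]
ft_force: [-1.6, 2.6, 2.6]
width: 0.016
```

```bash
cat > pitch.py <<'E'
from h import *
from scipy.optimize import least_squares
import sys
# args: rivet row, nose row in full wrist pixels ; solves pitch with gz free (gy fixed) 
w=cams.camera("wrist"); rv,nr=map(float,sys.argv[1:3])
for fix in ("gz","gy"):
    def f(q):
        a=proj(w,cut_pts(q[0]*100,[(.0293,.031),(.05,.004)],gy=q[1] if fix=="gy" else -.0185,gz=q[1] if fix=="gz" else .0587)); return a[:,1]-[rv,nr]
    s=least_squares(f,[.1,.058 if fix=="gz" else -.018]); print("free",fix,"pitch",s.x[0]*100,s.x[1],abs(s.fun).max())
E
python3 tgt.py .110 .0125;  python3 -c "
from h import *
w=cams.camera('wrist');crop(w,190,60,322,210,4,'pics/w8.png')"; python3 pitch.py 148 118
```

```text
target TCP [0.6026 0.0061 0.3961]
t 10.3 pos [0.6026 0.0059 0.3953] head 109.02 zaxis [-0. -0. -1.] F [-1.24  1.44 -0.32] w 0.0159 j [ 0.43  0.36 -0.66  1.51  0.22  1.35  0.09]
 yaw needed 0.06 delta(tool, now) [ 0.0002  0.     -0.0008]
grip in arm frame [-0.      0.0917  0.0704]
free gz pitch 5.376361771814651 0.10446666442052091 3.126388037344441e-13
free gy pitch 12.289642457366682 -0.024191720033049736 7.105427357601002e-14
```

View pics/w8.png

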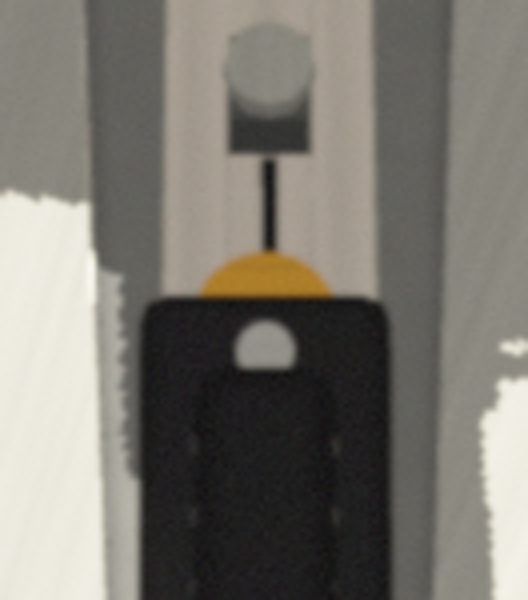

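```bash
python3 pitch.py 146 123;python3 -c "
from h import *
s=cams.camera('scene');crop(s,210,170,310,240,8,'pics/s5.png')"
```

```text
free gz pitch 6.090588617322134 0.17202123320147017 2.6574298317427747e-12
free gy pitch 19.22547209589731 -0.029501205052165594 5.684341886080802e-14
```

View pics/s5.png

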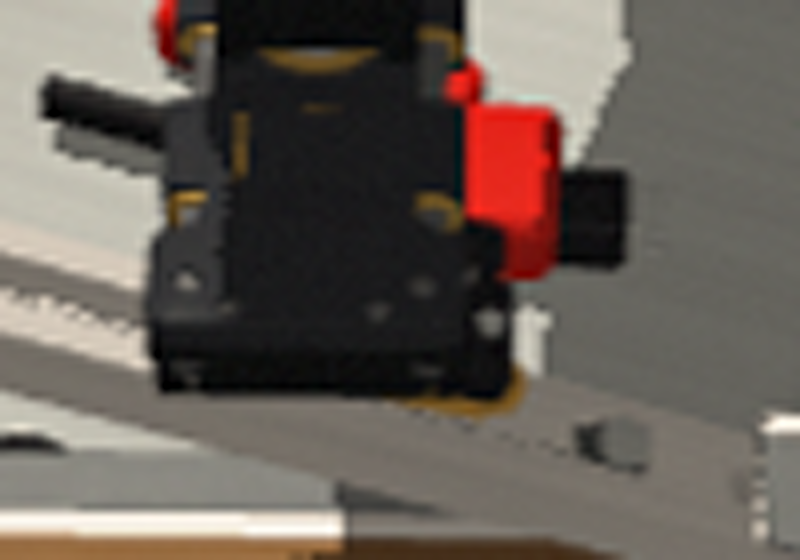

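```bash
python3 -c "
from tgt import *
w=cams.camera('wrist')
a=(w,190+267/4-.4,60+253/4-.4);b=(s,210+521/8-.4,170+388/8-.4);X=tri([a,b]);print('nose',X,(R.T@(X-o)).round(4))
a=(w,190+265/4-.4,60+345/4-.4);b=(s,210+490/8-.4,170+321/8-.4);Y=tri([a,b]);print('rivet',Y,(R.T@(Y-o)).round(4))
d=X-Y;h=np.array([np.cos(q[3]),np.sin(q[3]),0]);fw=d@h;print(fw,d[2]); v0=np.arctan2(.004-.031,.05-.0293);print('pitch',np.degrees(v0-np.arctan2(d[2],fw)))
G=r.read_state()['ee_pos']-[0,0,r.hold_point_z]
print('grip rel rivet',(Y-G)@h,(Y-G)[2])
# foot plane: normals. 
for C in [213/1]: pass
a=(w,190+267/4-.4,60+153/4-.4); C,d=ray(*a); n=R[:,2]; P=C+d*((o+n*.0125-C)@n)/(d@n); print('block near edge if at lip height y=',R.T@(P-o))
"
```

```text
nose [0.58359272 0.05852937 0.156599  ] [-0.0009  0.1749  0.0273]
rivet [0.58656199 0.04895859 0.19010608] [-0.0012  0.1512  0.053 ]
0.010016269690686027 -0.033507082465350196
pitch 20.833200236925546
grip rel rivet 0.04597900108952775 -0.04181351402726055
block near edge if at lip height y= [-0.00074455  0.20079659  0.0125    ]
```

Emit:
carry_out([
  {"jaw":0.0,"delta_pos":[0.001,0,0.002],"yaw":0},
  {"jaw":0.0,"delta_pos":[0.001,0,0.002],"yaw":0},
  {"jaw":0.0,"delta_pos":[0.001,0,0.002],"yaw":0},
])

```text
time: 11.0
ee_pos: [0.6016, 0.0092, 0.3897]
eef_rot: [0.58, 0.814, 0.0, 0.0]
ft_force: [-1.0, -0.2, 4.5]
width: 0.0157
```

```bash
python3 tgt.py .110 .0125;  python3 -c "
from h import *
w=cams.camera('wrist');crop(w,190,60,322,210,4,'pics/w9.png')
s=cams.camera('scene');crop(s,210,170,310,240,8,'pics/s6.png')"
```

```text
target TCP [0.6026 0.0061 0.3961]
t 11.15 pos [0.6016 0.0092 0.3895] head 109.04 zaxis [ 0. -0. -1.] F [-0.18 -0.46  1.39] w 0.0161 j [ 0.43  0.36 -0.66  1.52  0.22  1.34  0.08]
 yaw needed 0.08 delta(tool, now) [-0.0032 -0.0001 -0.0066]
grip in arm frame [0.0001 0.0973 0.0667]
```

View pics/w9.png

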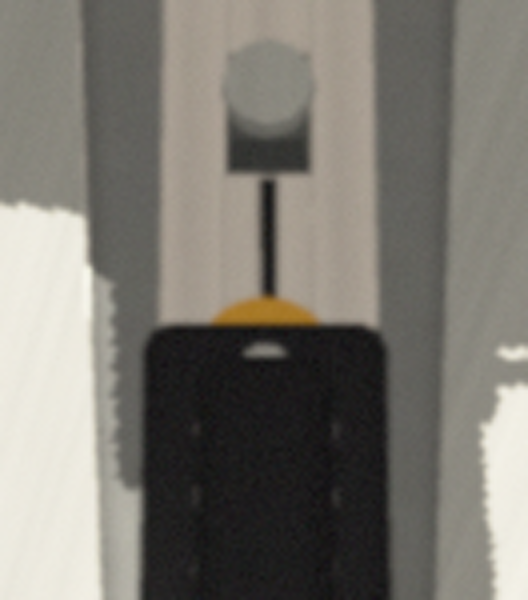

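View pics/s6.png

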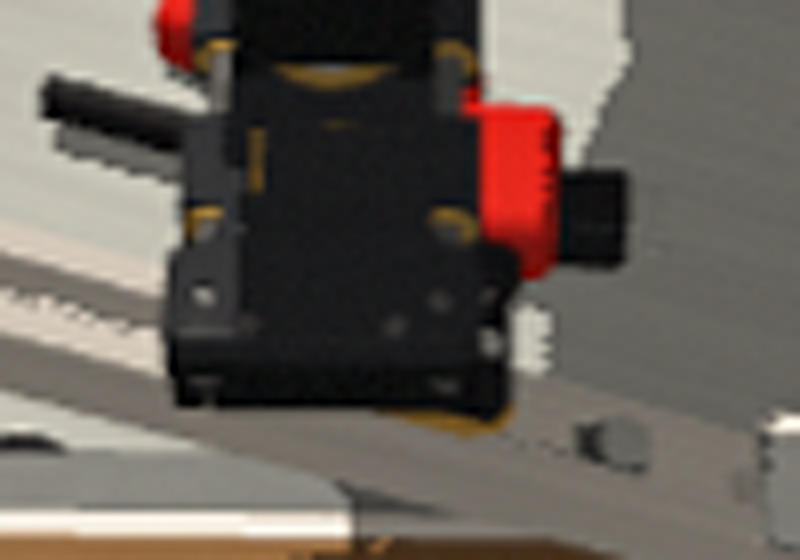

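```bash
cat > p2.py <<'E'
from tgt import *
import sys
w=cams.camera('wrist')
def est(nw,ns,rs=None):
    X=tri([(w,*nw),(s,*ns)]); print('nose',(R.T@(X-o)).round(4))
    C,d=ray(w,*nw); n=R[:,2]
    for z in (.0125,.0185,.03): P=C+d*((o+n*z-C)@n)/(d@n); print(' nose y if at z',z,(R.T@(P-o)).round(4))
    h=np.array([np.cos(q[3]),np.sin(q[3]),0])
    # rivet by scene ray, in the middle plane of tool
    G=r.read_state()['ee_pos']-[0,0,r.hold_point_z]; l=np.cross([0,0,1],h)
    out=[]
    for uv,c in ((nw,w),(ns,s),(rs,s)):
        C,d=ray(c,*uv); P=C+d*((G-C)@l)/(d@l) if abs(d@l)>.05 else None
        if P is not None: print(' midplane pt fwd/up rel grip',((P-G)@h).round(4),(P-G)[2].round(4),'arm',(R.T@(P-o)).round(4)); out.append(P)
    Y=out[-1]; d=X-Y; fw=d@h; v0=np.arctan2(.004-.031,.05-.0293);print('pitch',np.degrees(v0-np.arctan2(d[2],fw)),np.hypot(fw,d[2]),'should be .034')
E
python3 -c "
from p2 import *
est((190+267/4-.4,60+298/4-.4),(210+511/8-.4,170+412/8-.4),(210+490/8-.4,170+341/8-.4))"
```

```text
nose [-0.0006  0.1771  0.0148]
 nose y if at z 0.0125 [-0.0006  0.1781  0.0125]
 nose y if at z 0.0185 [-0.0006  0.1759  0.0185]
 nose y if at z 0.03 [-0.0006  0.1717  0.03  ]
 midplane pt fwd/up rel grip 0.049 -0.0806 arm [0.     0.1765 0.0157]
 midplane pt fwd/up rel grip 0.0421 -0.0438 arm [0.     0.1541 0.0457]
pitch 26.837106120547478 0.03842613167223729 should be .034
```

Nose at y≈177 mm and z≈15.5 mm in arm axes, pitch ≈26°, so the cutter now lies flush on the arm's top. The pads have crept to the rear edge of the fin, though, so I'll let it rest on the slope and regrip.

Emit:
carry_out([
  {"jaw":0.024,"delta_pos":[0,0,0],"yaw":0},
  {"jaw":0.024,"delta_pos":[0,0,0],"yaw":0},
  {"jaw":0.024,"delta_pos":[0,0,0],"yaw":0},
])

```text
time: 11.75
ee_pos: [0.6016, 0.0089, 0.3895]
eef_rot: [0.581, 0.814, -0.0, 0.0]
ft_force: [-0.9, -0.3, -1.0]
width: 0.0234
```

```bash
python3 tgt.py .127 .0125;  python3 -c "
from h import *
w=cams.camera('wrist');crop(w,190,60,322,210,4,'pics/w10.png')
s=cams.camera('scene');crop(s,210,170,310,240,8,'pics/s7.png')"
```

```text
target TCP [0.5976 0.0206 0.3887]
t 11.9 pos [0.6016 0.009  0.3895] head 109.03 zaxis [ 0. -0. -1.] F [-0.31  0.37 -0.31] w 0.0239 j [ 0.43  0.36 -0.66  1.52  0.22  1.34  0.08]
 yaw needed 0.07 delta(tool, now) [ 0.0123 -0.      0.0008]
grip in arm frame [0.     0.0971 0.0666]
```

View pics/w10.png

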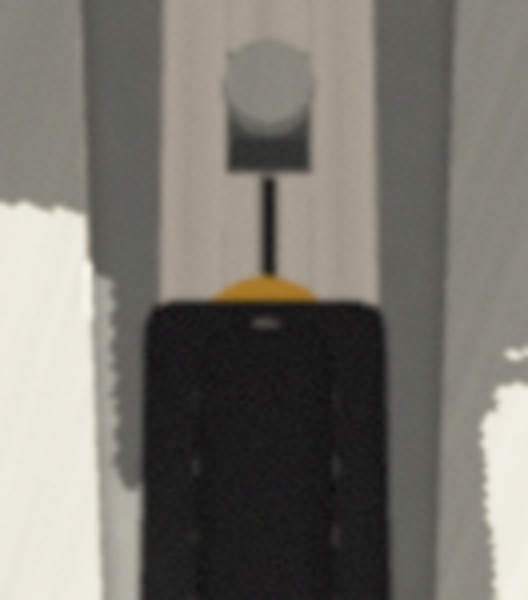

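View pics/s7.png

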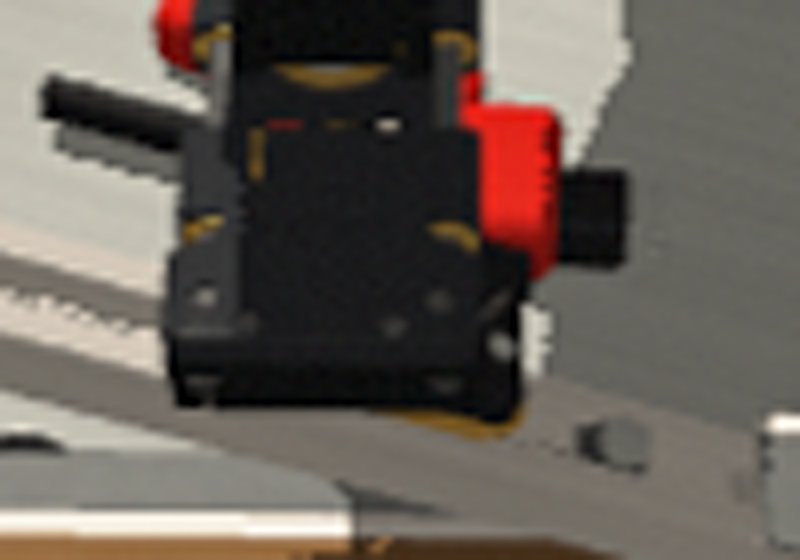

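```bash
python3 -c "
from p2 import *
est((190+267/4-.4,60+277/4-.4),(210+519/8-.4,170+415/8-.4),(210+501/8-.4,170+346/8-.4))
crop(w,190,60,322,210,4,'pics/w11.png')"
```

```text
nose [-0.0007  0.1805  0.0144]
 nose y if at z 0.0125 [-0.0006  0.1819  0.0125]
 nose y if at z 0.0185 [-0.0006  0.1796  0.0185]
 nose y if at z 0.03 [-0.0006  0.1751  0.03  ]
 midplane pt fwd/up rel grip 0.0514 -0.0821 arm [0.     0.1793 0.0153]
 midplane pt fwd/up rel grip 0.0453 -0.0462 arm [0.     0.1581 0.0449]
pitch 27.13862961091658 0.037791597501258024 should be .034
```

View pics/w11.png

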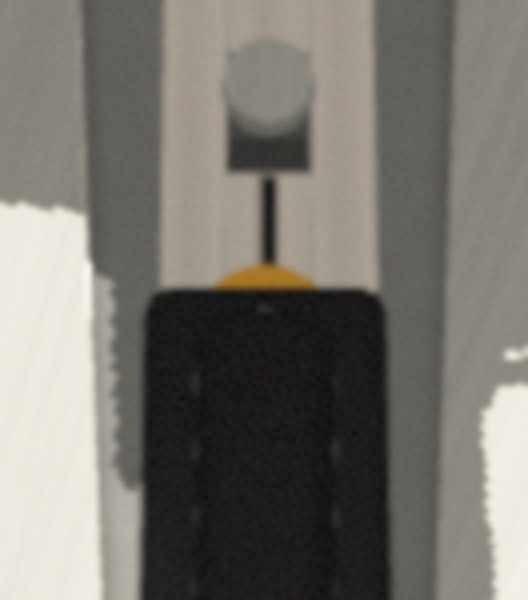

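Emit:
carry_out([
  {"jaw":0.026,"delta_pos":[0.011,0,0.0048],"yaw":0},
  {"jaw":0.026,"delta_pos":[0.011,0,0.0048],"yaw":0},
  {"jaw":0.0,"delta_pos":[0,0,0],"yaw":0},
  {"jaw":0.0,"delta_pos":[0,0,0],"yaw":0},
  {"jaw":0.0,"delta_pos":[0,0,0],"yaw":0},
  {"jaw":0.0,"delta_pos":[0,0,0],"yaw":0},
], grip_force=20)

```text
time: 12.8
ee_pos: [0.5944, 0.0298, 0.38]
eef_rot: [0.581, 0.814, 0.0, -0.0]
ft_force: [-1.1, 2.2, 0.8]
width: 0.0158
```

```bash
python3 tgt.py .133 .0125;  python3 -c "
from h import *
w=cams.camera('wrist');crop(w,190,60,322,210,4,'pics/w12.png')
s=cams.camera('scene');crop(s,210,170,310,240,8,'pics/s8.png')"
```

```text
target TCP [0.5958 0.0257 0.3861]
t 12.95 pos [0.5944 0.0298 0.38  ] head 109.03 zaxis [-0.  0. -1.] F [-0.49  1.6   0.01] w 0.0157 j [ 0.41  0.35 -0.67  1.55  0.22  1.31  0.05]
 yaw needed 0.07 delta(tool, now) [-0.0044 -0.     -0.0061]
grip in arm frame [0.     0.1211 0.0677]
```

View pics/w12.png

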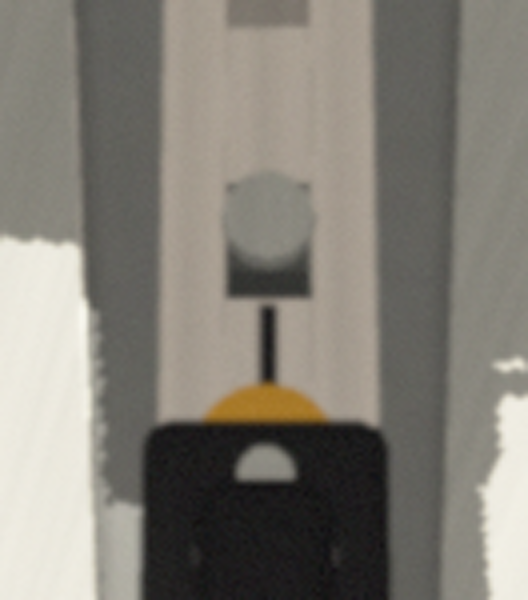

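View pics/s8.png

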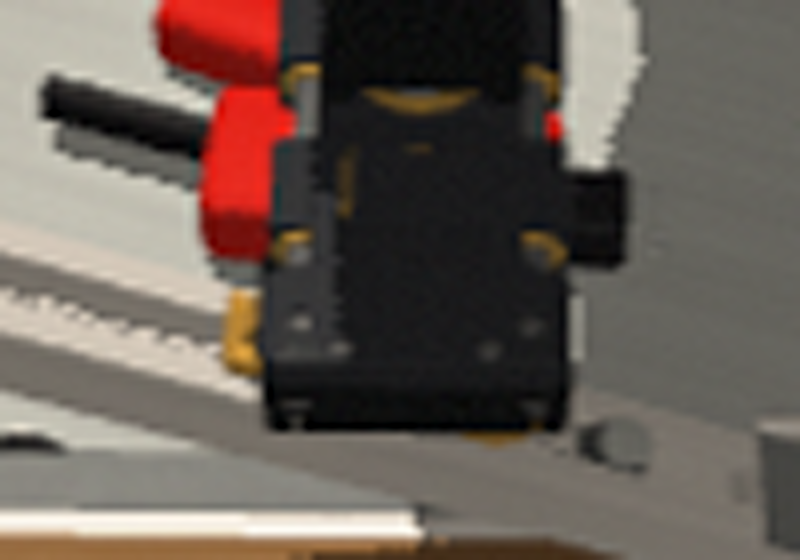

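```bash
python3 -c "
from p2 import *
nw=(190+267/4-.4,60+385/4-.4); C,d=ray(w,*nw); n=R[:,2]
for z in (.0125,.0155,.0185): P=C+d*((o+n*z-C)@n)/(d@n); print(z,(R.T@(P-o)).round(4))
bw=(190+268/4-.4,60+297/4-.4);C,d=ray(w,*bw)
for z in (.0105,.0125): P=C+d*((o+n*z-C)@n)/(d@n); print('block',z,(R.T@(P-o)).round(4))
"
```

```text
0.0125 [-0.0005  0.187   0.0125]
0.0155 [-0.0005  0.1861  0.0155]
0.0185 [-0.0005  0.1853  0.0185]
block 0.0105 [-0.0004  0.2034  0.0105]
block 0.0125 [-0.0004  0.2027  0.0125]
```

Emit:
carry_out([
  {"jaw":0.0,"delta_pos":[0,0,-0.01],"yaw":0},
  {"jaw":0.0,"delta_pos":[0,0,-0.015],"yaw":0},
  {"jaw":0.0,"delta_pos":[-0.0288,0,-0.014],"yaw":0},
  {"jaw":0.0,"delta_pos":[-0.0288,0,-0.014],"yaw":0},
  {"jaw":0.0,"delta_pos":[-0.0288,0,-0.014],"yaw":0},
  {"jaw":0.0,"delta_pos":[-0.0288,0,-0.014],"yaw":0},
  {"jaw":0.0,"delta_pos":[-0.0288,0,-0.014],"yaw":0},
  {"jaw":0.0,"delta_pos":[-0.0288,0,-0.014],"yaw":0},
  {"jaw":0.0,"delta_pos":[0,0,0],"yaw":0},
  {"jaw":0.0,"delta_pos":[0,0,0],"yaw":0},
])

```text
time: 14.25
ee_pos: [0.6507, -0.1343, 0.4899]
eef_rot: [0.581, 0.814, 0.0, 0.0]
ft_force: [-0.3, 0.9, -2.0]
width: 0.0158
```

```bash
sed -i 's/gy=-.0185,gz=.0587,dx=0/gy=-.015,gz=.0552,dx=0/' tgt.py; python3 tgt.py -.07 .0013;  python3 -c "
from h import *
w=cams.camera('wrist');crop(w,180,60,332,220,4,'pics/w13.png')
s=cams.camera('scene');crop(s,160,130,280,230,6,'pics/s9.png')"
```

```text
target TCP [ 0.6562 -0.15    0.4603]
t 14.4 pos [ 0.6506 -0.1324  0.4891] head 109.12 zaxis [-0.  0. -1.] F [-0.    0.18 -1.21] w 0.0159 j [ 0.52  0.46 -0.59  1.18  0.25  1.58  0.32]
 yaw needed 0.16 delta(tool, now) [-0.0185 -0.0004  0.0288]
grip in arm frame [ 0.0004 -0.081   0.0905]
```

View pics/w13.png

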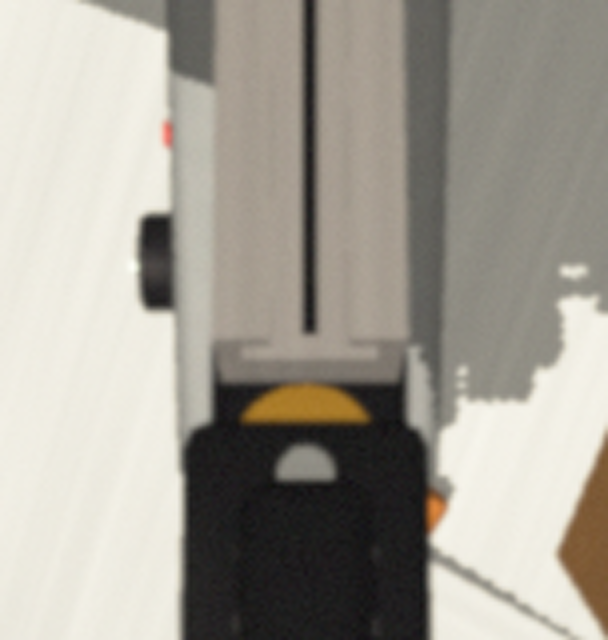

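View pics/s9.png

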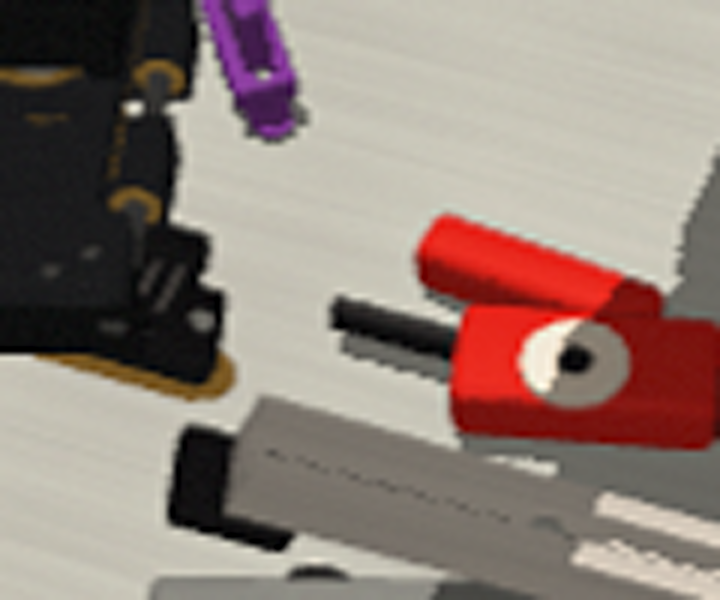

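```bash
python3 -c "
from p2 import *
n=R[:,2]
def at(x,y,z):
    C,d=ray(w,180+(x+.5)/4-.5,60+(y+.5)/4-.5); P=C+d*((o+n*z-C)@n)/(d@n); return (R.T@(P-o)).round(4)
print('nose',at(306.5,386,.0905-.0552+.003))
print('slot l r',at(242,358,0),at(379,358,0)); print('lips',at(216,341,.0125),at(408,341,.0125)); print('arm far',at(216,2,.0125),at(405,2,.0125))
print('body edges',at(186,440,.06),at(428,440,.06))
st=r.read_state();print(st['ee_pos'],w['t'])
"
```

```text
nose [-0.0004 -0.0169  0.0383]
slot l r [-0.0131  0.0001  0.    ] [0.0139 0.0002 0.    ]
lips [-0.0174 -0.0006  0.0125] [ 0.0187 -0.0005  0.0125]
arm far [-0.0185  0.0694  0.0125] [0.0189 0.0695 0.0125]
body edges [-0.0183 -0.0316  0.06  ] [ 0.0176 -0.0315  0.06  ]
[ 0.65068239 -0.13324209  0.4889454 ] [-0.57047109 -0.38071159  0.38153524]
```

Emit:
carry_out([
  {"jaw":0.0,"delta_pos":[-0.0051,0.0008,0.01],"yaw":0.1},
  {"jaw":0.0,"delta_pos":[-0.005,0,0.011],"yaw":0},
  {"jaw":0.0,"delta_pos":[-0.005,0,0.01],"yaw":0},
  {"jaw":0.0,"delta_pos":[0,0,0],"yaw":0},
  {"jaw":0.0,"delta_pos":[0,0,0],"yaw":0},
])

```text
time: 15.2
ee_pos: [0.6564, -0.1479, 0.4574]
eef_rot: [0.581, 0.814, -0.0, -0.0]
ft_force: [0.7, 0.7, -0.9]
width: 0.0157
```

```bash
python3 tgt.py -.066 .0008;  python3 -c "
from h import *
w=cams.camera('wrist');crop(w,180,60,332,220,4,'pics/w14.png')
s=cams.camera('scene');crop(s,160,130,280,230,6,'pics/s10.png')"
```

```text
target TCP [ 0.6551 -0.1468  0.4581]
t 15.35 pos [ 0.6565 -0.1473  0.4585] head 108.95 zaxis [ 0.001 -0.    -1.   ] F [-0.19  0.21 -2.02] w 0.0157 j [ 0.54  0.48 -0.58  1.21  0.26  1.53  0.33]
 yaw needed -0.01 delta(tool, now) [ 0.0009 -0.0011  0.0004]
grip in arm frame [ 0.0011 -0.082   0.056 ]
```

View pics/w14.png

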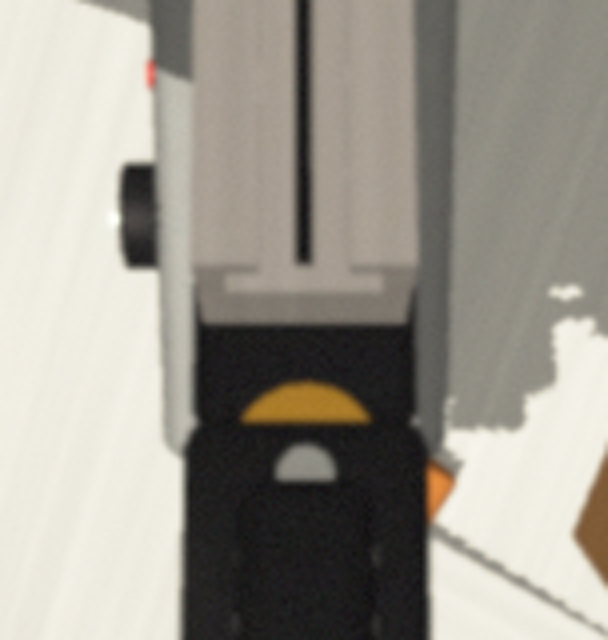

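View pics/s10.png

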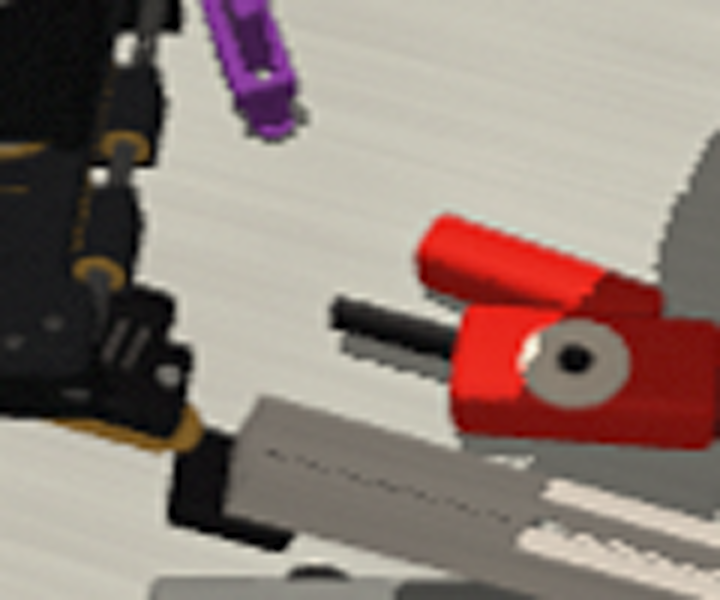

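Emit:
carry_out([
  {"jaw":0.0,"delta_pos":[0.009,-0.0003,0.0044],"yaw":0},
  {"jaw":0.0,"delta_pos":[0.0054,0,0.0026],"yaw":0},
  {"jaw":0.0,"delta_pos":[0.0036,0,0.0018],"yaw":0},
  {"jaw":0.0,"delta_pos":[0.0036,0,0.0018],"yaw":0},
], grip_force=14)

```text
time: 15.85
ee_pos: [0.6489, -0.1267, 0.4472]
eef_rot: [0.581, 0.814, -0.0, 0.0]
ft_force: [0.4, 0.3, -1.9]
width: 0.0158
```

```bash
python3 tgt.py -.044 .0008;  python3 -c "
from h import *
w=cams.camera('wrist');crop(w,180,60,332,220,4,'pics/w15.png')
s=cams.camera('scene');crop(s,160,130,280,230,6,'pics/s11.png')"
```

```text
target TCP [ 0.6487 -0.1281  0.4485]
t 16.0 pos [ 0.6491 -0.127   0.4473] head 108.95 zaxis [-0. -0. -1.] F [-0.08  0.18 -0.97] w 0.0159 j [ 0.53  0.46 -0.59  1.26  0.25  1.49  0.3 ]
 yaw needed -0.01 delta(tool, now) [-0.0009 -0.0007 -0.0011]
grip in arm frame [ 0.0007 -0.0577  0.0554]
```

View pics/w15.png

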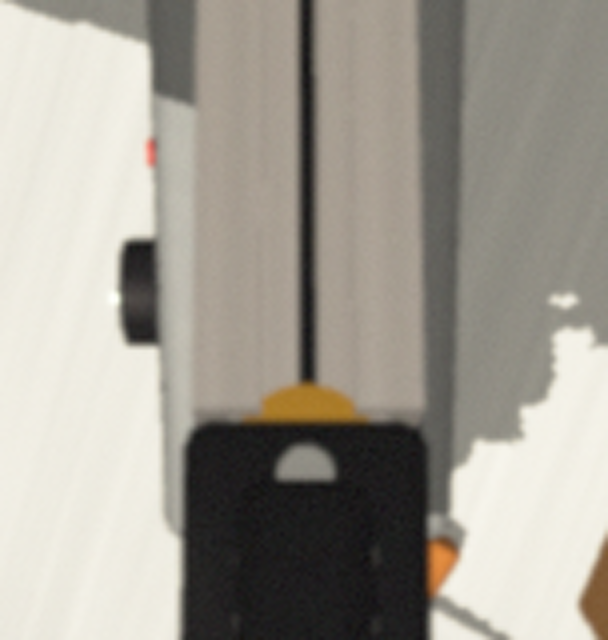

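View pics/s11.png

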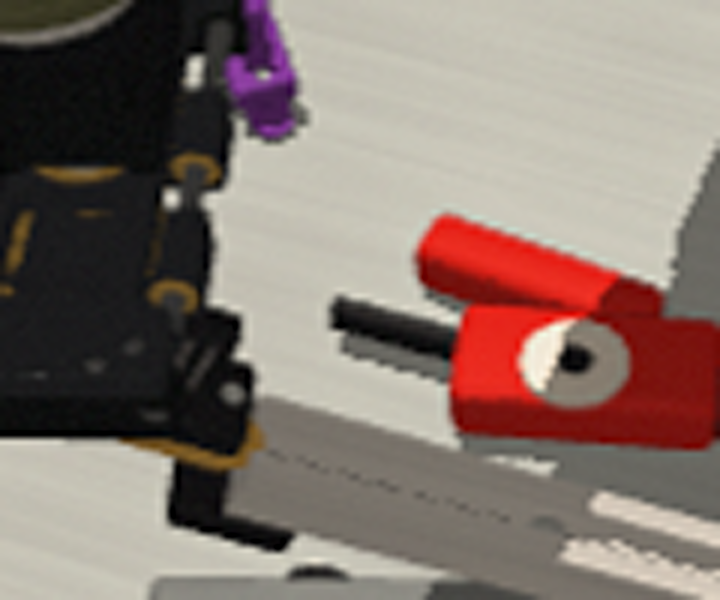

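In the wrist view the nose is clipped to the 15 mm gap between the lips, so the foot has entered under them, and there is no side force. I'll slide on, stopping before the pin.

Emit:
carry_out([
  {"jaw":0.0,"delta_pos":[0.0072,0,0.0035],"yaw":0},
  {"jaw":0.0,"delta_pos":[0.009,0,0.0044],"yaw":0},
  {"jaw":0.0,"delta_pos":[0.009,0,0.0044],"yaw":0},
  {"jaw":0.0,"delta_pos":[0.009,0,0.0044],"yaw":0},
  {"jaw":0.0,"delta_pos":[0,0,0],"yaw":0},
])

```text
time: 16.6
ee_pos: [0.638, -0.0926, 0.4324]
eef_rot: [0.58, 0.814, 0.001, 0.001]
ft_force: [0.2, 1.9, 4.6]
width: 0.0163
```

```bash
python3 tgt.py -.005 .0008;  python3 -c "
from h import *
w=cams.camera('wrist');crop(w,180,60,332,220,4,'pics/w16.png')
s=cams.camera('scene');crop(s,180,150,300,250,6,'pics/s12.png')"
```

```text
target TCP [ 0.6373 -0.095   0.4314]
t 16.75 pos [ 0.6383 -0.0935  0.4322] head 108.99 zaxis [ 0.004  0.001 -1.   ] F [1.44 1.97 3.93] w 0.016 j [ 0.51  0.43 -0.61  1.34  0.24  1.45  0.25]
 yaw needed 0.03 delta(tool, now) [-0.0011 -0.0014  0.0009]
grip in arm frame [ 0.0014 -0.0194  0.0573]
```

View pics/w16.png

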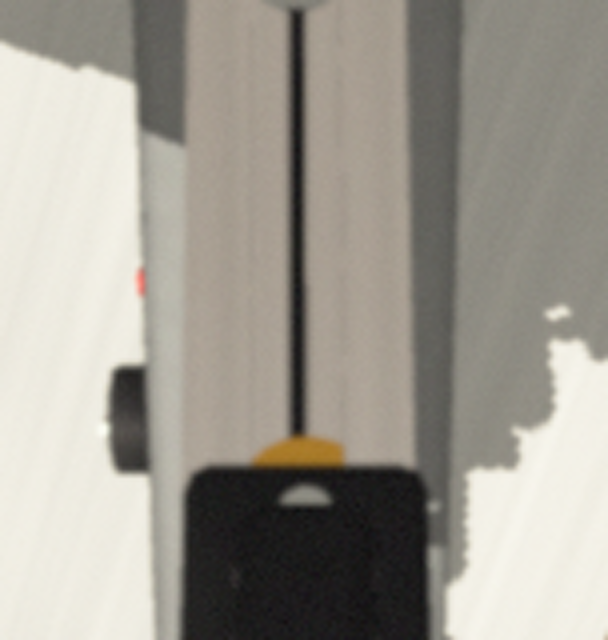

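View pics/s12.png

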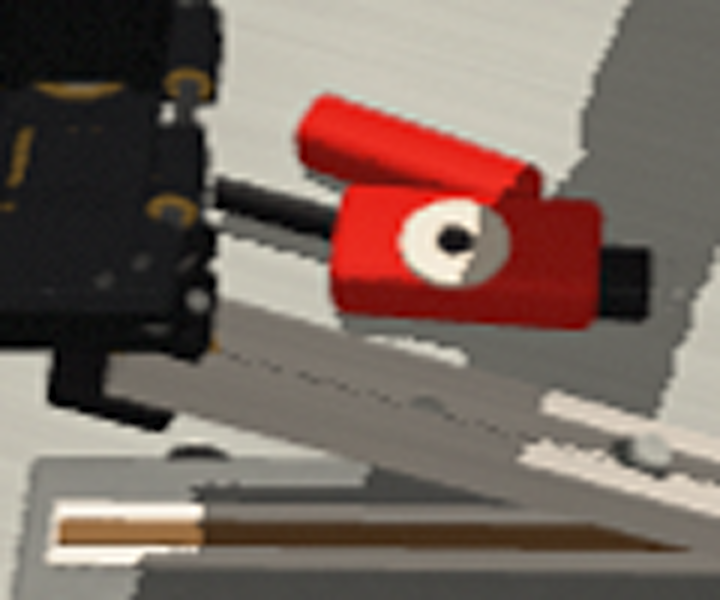

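```bash
python3 -c "
from p2 import *
n=R[:,2]
def at(x,y,z):
    C,d=ray(w,180+(x+.5)/4-.5,60+(y+.5)/4-.5); P=C+d*((o+n*z-C)@n)/(d@n); return (R.T@(P-o)).round(4)
print('nose tip',at(300,437,.007)); print('gap clip',at(253,462,.0125),at(343,462,.0125)); print('body edge',at(186,500,.032),at(427,500,.032),'front',at(306,467,.032), at(306,467,.025))
print('lips',at(185,440,.0125),at(415,440,.0125),at(188,10,.0125),at(406,10,.0125))
import sys
crop(w,200,0,312,384,1.56,'pics/w17.png')
print(r.read_state()['ft_force'],r.read_state()['torque'])
"; python3 tgt.py -.005 .0008
```

```text
nose tip [0.0006 0.0359 0.007 ]
gap clip [-0.0069  0.0305  0.0125] [0.0074 0.0305 0.0125]
body edge [-0.0157  0.0204  0.032 ] [0.0188 0.0203 0.032 ] front [0.0015 0.0252 0.032 ] [0.0015 0.0268 0.025 ]
lips [-0.0177  0.0341  0.0125] [0.019  0.0341 0.0125] [-0.0184  0.1093  0.0125] [0.0186 0.1093 0.0125]
[1.09922266 1.40509816 3.62677994] [ 0.59906998 -0.45913697 -0.00085278]
target TCP [ 0.6373 -0.095   0.4314]
t 17.2 pos [ 0.6383 -0.0937  0.4322] head 108.97 zaxis [ 0.004  0.001 -1.   ] F [1.48 1.21 3.44] w 0.0157 j [ 0.51  0.43 -0.61  1.34  0.24  1.45  0.25]
 yaw needed 0.01 delta(tool, now) [-0.0009 -0.0014  0.0008]
grip in arm frame [ 0.0014 -0.0196  0.0571]
```

Emit:
carry_out([
  {"jaw":0.0,"delta_pos":[0.0005,-0.0005,-0.001],"yaw":0},
  {"jaw":0.0,"delta_pos":[0.0005,-0.0002,-0.001],"yaw":0},
  {"jaw":0.0,"delta_pos":[0,0,0],"yaw":0},
])

```text
time: 17.5
ee_pos: [0.6368, -0.0941, 0.4324]
eef_rot: [0.581, 0.814, -0.0, -0.0]
ft_force: [-0.3, 0.4, -0.2]
width: 0.0159
```

```bash
python3 tgt.py -.014 .0008
```

```text
target TCP [ 0.6399 -0.1026  0.4353]
t 17.65 pos [ 0.637  -0.0942  0.4324] head 108.93 zaxis [-0. -0. -1.] F [-0.62  0.62 -1.39] w 0.0158 j [ 0.51  0.43 -0.61  1.34  0.24  1.45  0.25]
 yaw needed -0.03 delta(tool, now) [-0.0089  0.     -0.0029]
grip in arm frame [-0.     -0.0197  0.0573]
```

Emit:
carry_out([
  {"jaw":0.0,"delta_pos":[0.0072,0,0.0033],"yaw":0},
  {"jaw":0.0,"delta_pos":[0.0072,0,0.0035],"yaw":0},
  {"jaw":0.0,"delta_pos":[0,0,0],"yaw":0},
])

```text
time: 17.95
ee_pos: [0.6325, -0.0821, 0.4269]
eef_rot: [0.582, 0.813, -0.001, 0.003]
ft_force: [3.9, -9.1, 6.6]
width: 0.0159
```

```bash
python3 tgt.py -.0 .0008;  python3 -c "
from h import *
w=cams.camera('wrist');crop(w,180,60,332,220,4,'pics/w18.png')
s=cams.camera('scene');crop(s,180,150,300,250,6,'pics/s13.png')"
```

```text
target TCP [ 0.6358 -0.0907  0.4292]
t 18.1 pos [ 0.6326 -0.0823  0.4269] head 108.78 zaxis [ 0.003 -0.004 -1.   ] F [ 2.13 -7.7   6.29] w 0.0159 j [ 0.5   0.41 -0.61  1.37  0.24  1.43  0.23]
 yaw needed -0.18 delta(tool, now) [-0.009   0.0003 -0.0022]
grip in arm frame [-0.0003 -0.0059  0.0579]
```

View pics/w18.png

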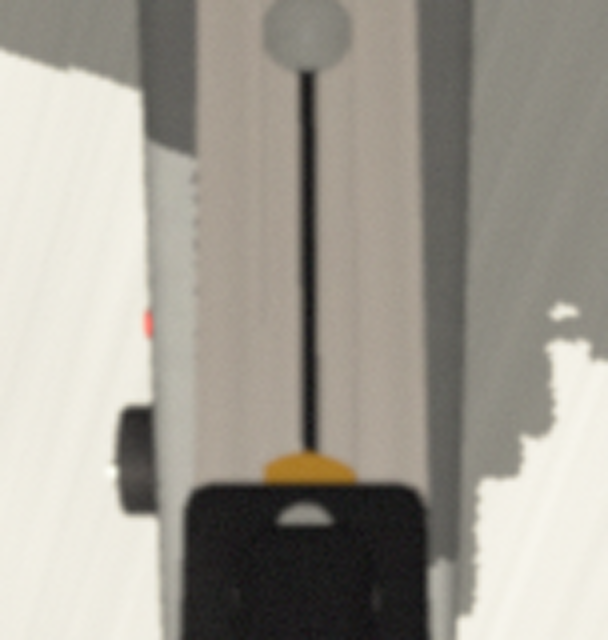

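View pics/s13.png

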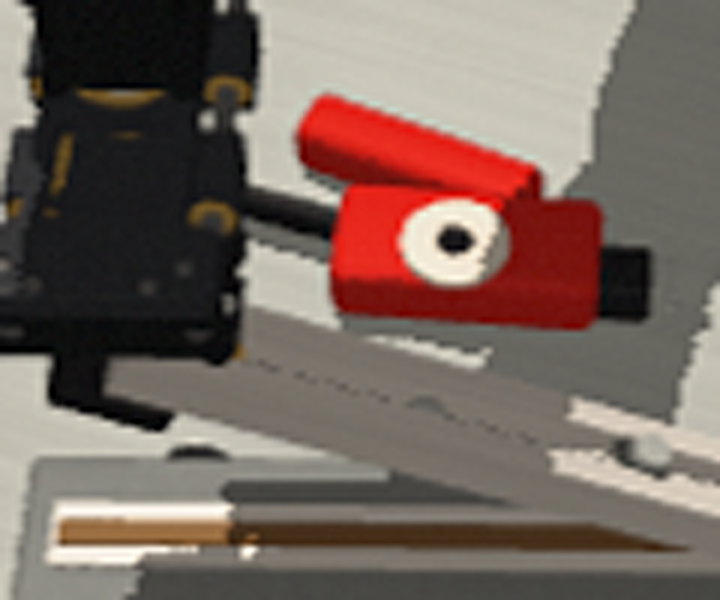

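The resistance is about 10 N along the track, and the foot has tipped roughly 3° too far nose-down in the grip and wedged. It is captive under the lips, so I'll back off slightly, let go so it can align itself, and then push from behind the fin.

Emit:
carry_out([
  {"jaw":0.0,"delta_pos":[-0.002,0,-0.001],"yaw":0},
  {"jaw":0.024,"delta_pos":[0,0,0],"yaw":0},
  {"jaw":0.03,"delta_pos":[0,0,0],"yaw":0},
  {"jaw":0.03,"delta_pos":[0,0,0],"yaw":0},
])

```text
time: 18.6
ee_pos: [0.6329, -0.0818, 0.4266]
eef_rot: [0.581, 0.814, 0.0, -0.0]
ft_force: [-0.7, -0.6, -0.4]
width: 0.0278
```

```bash
python3 tgt.py -.0 .0008;  python3 -c "
from h import *
w=cams.camera('wrist');crop(w,180,60,332,220,4,'pics/w19.png')
s=cams.camera('scene');crop(s,180,150,300,250,6,'pics/s14.png')"
```

```text
target TCP [ 0.6358 -0.0907  0.4292]
t 18.75 pos [ 0.633  -0.0821  0.4267] head 108.96 zaxis [-0.  0. -1.] F [-0.18 -0.48  0.15] w 0.0297 j [ 0.5   0.42 -0.61  1.36  0.24  1.43  0.23]
 yaw needed -0.0 delta(tool, now) [-0.0091 -0.0001 -0.0024]
grip in arm frame [ 0.0001 -0.0058  0.0578]
```

View pics/w19.png

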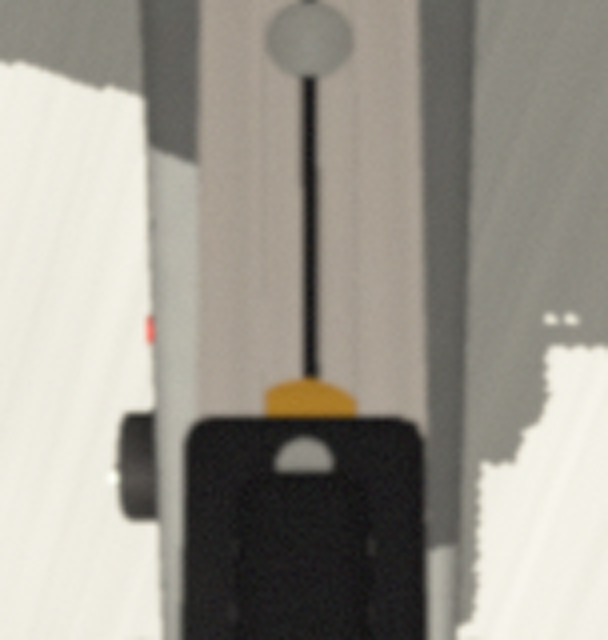

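View pics/s14.png

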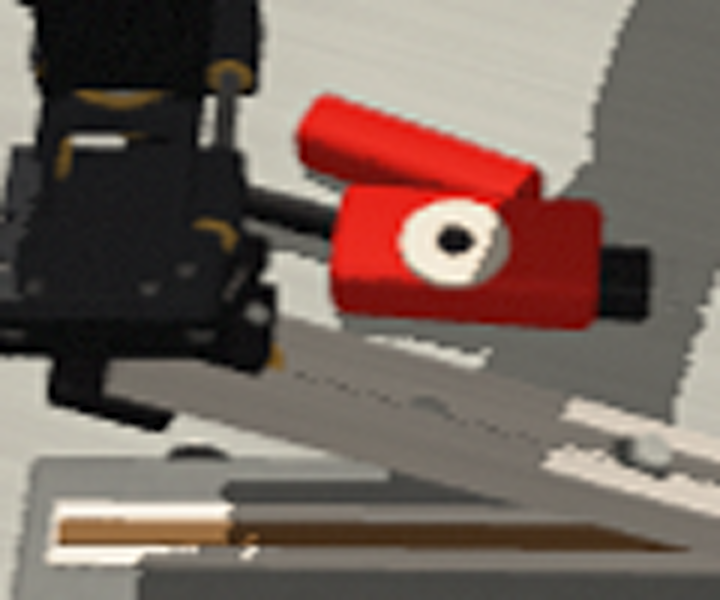

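It is already sliding forward in the track on its own, so I'll let it.

Emit:
carry_out([
  {"jaw":0.03,"delta_pos":[0,0,-0.005],"yaw":0},
  {"jaw":0.03,"delta_pos":[0,0,-0.005],"yaw":0},
  {"jaw":0.03,"delta_pos":[0,0,-0.005],"yaw":0},
  {"jaw":0.03,"delta_pos":[0,0,-0.005],"yaw":0},
  {"jaw":0.03,"delta_pos":[0,0,0],"yaw":0},
  {"jaw":0.03,"delta_pos":[0,0,0],"yaw":0},
])

```text
time: 19.45
ee_pos: [0.633, -0.0824, 0.4469]
eef_rot: [0.581, 0.814, 0.0, 0.0]
ft_force: [-0.9, 0.5, -0.3]
width: 0.0304
```

```bash
python3 tgt.py -.0 .0008;  python3 -c "
from h import *
w=cams.camera('wrist');crop(w,180,0,332,220,3,'pics/w20.png')
s=cams.camera('scene');crop(s,180,130,310,250,5,'pics/s15.png')"
```

```text
target TCP [ 0.6358 -0.0907  0.4292]
t 19.6 pos [ 0.633  -0.0825  0.4466] head 108.93 zaxis [-0. -0. -1.] F [ 0.91 -0.37 -0.03] w 0.0301 j [ 0.5   0.41 -0.61  1.33  0.23  1.47  0.24]
 yaw needed -0.03 delta(tool, now) [-0.0087  0.      0.0174]
grip in arm frame [-0.     -0.0148  0.0754]
```

View pics/w20.png

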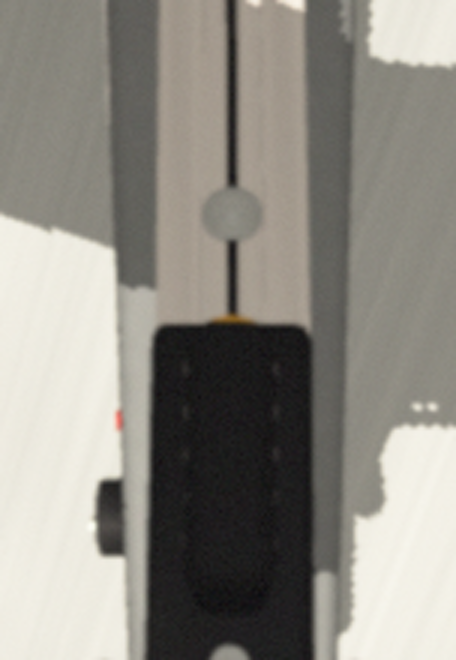

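View pics/s15.png

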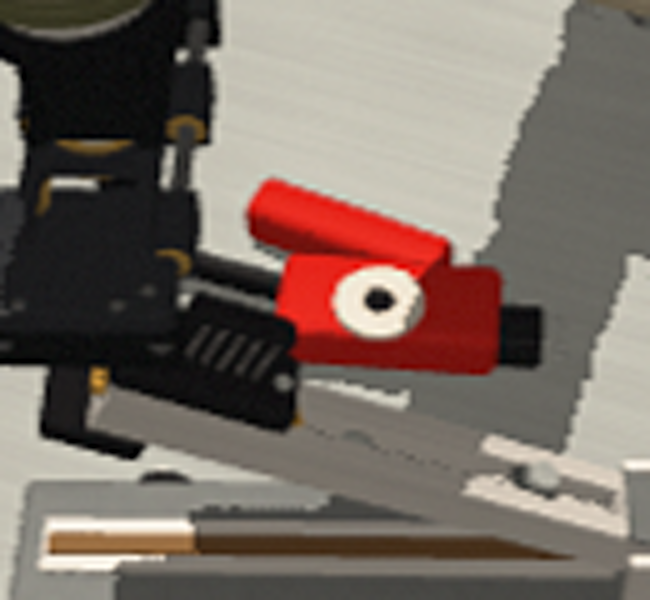

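It's nicely seated in the track and running down towards the pin. I'll raise the tool, close the jaws, and wait for it to settle.

Emit:
carry_out([
  {"jaw":0.03,"delta_pos":[0,0,-0.02],"yaw":0},
  {"jaw":0.03,"delta_pos":[0,0,-0.02],"yaw":0},
  {"jaw":0.0,"delta_pos":[0,0,0],"yaw":0},
  {"jaw":0.0,"delta_pos":[0,0,0],"yaw":0},
  {"jaw":0.0,"delta_pos":[0,0,0],"yaw":0},
  {"jaw":0.0,"delta_pos":[0,0,0],"yaw":0},
  {"jaw":0.0,"delta_pos":[0,0,0],"yaw":0},
  {"jaw":0.0,"delta_pos":[0,0,0],"yaw":0},
])

```text
time: 20.5
ee_pos: [0.633, -0.0825, 0.4865]
eef_rot: [0.581, 0.814, -0.0, -0.0]
ft_force: [-0.7, -0.3, 0.0]
width: 0.0012
```

```bash
python3 tgt.py -.0 .0008;  python3 -c "
from h import *
w=cams.camera('wrist');crop(w,180,0,332,220,3,'pics/w21.png')
s=cams.camera('scene');crop(s,180,130,310,250,5,'pics/s16.png')"
```

```text
target TCP [ 0.6358 -0.0907  0.4292]
t 20.65 pos [ 0.633  -0.0825  0.4868] head 108.93 zaxis [-0. -0. -1.] F [ 0.02 -0.3   0.6 ] w 0.0006 j [ 0.49  0.4  -0.61  1.26  0.23  1.55  0.24]
 yaw needed -0.03 delta(tool, now) [-0.0087 -0.      0.0576]
grip in arm frame [ 0.     -0.0324  0.1116]
```

View pics/w21.png

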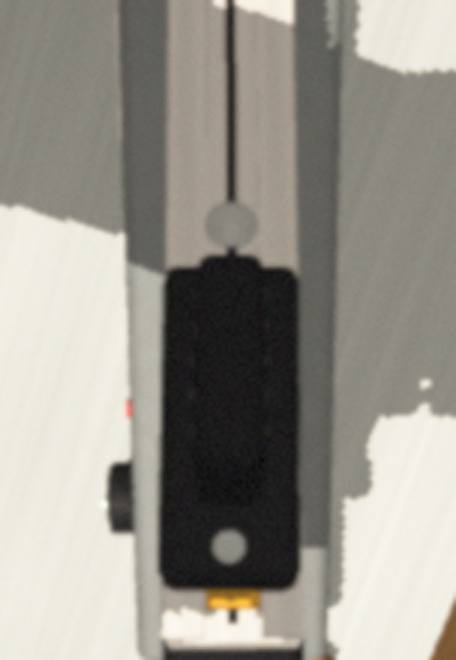

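View pics/s16.png

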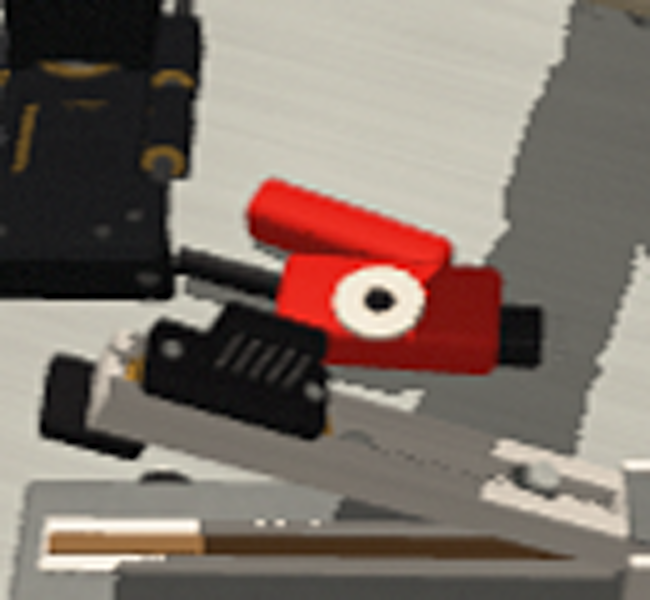

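```bash
cat > tail.py <<'E'
from p2 import *
n=R[:,2]
def atw(x,y,z,k,x0,y0,c=None):
    c=c or w
    C,d=ray(c,x0+(x+.5)/k-.5,y0+(y+.5)/k-.5); P=C+d*((o+n*z-C)@n)/(d@n); return (R.T@(P-o)).round(4)
E
python3 -c "
from tail import *
f=lambda x,y,z:atw(x,y,z,3,180,0)
print('foot tail',f(232,603,.006),'body tail top',f(230,586,.031),'pin?',f(232,225,.005))
crop(w,180,0,332,220,3,'pics/w22.png')"
```

```text
foot tail [0.0001 0.0105 0.006 ] body tail top [-0.0004  0.0109  0.031 ] pin? [0.0002 0.1227 0.005 ]
```

View pics/w22.png

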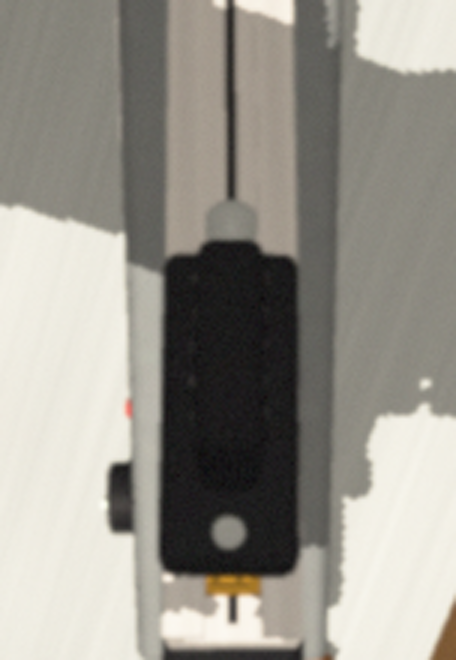

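Emit:
carry_out([
  {"jaw":0.0,"delta_pos":[0.0047,0,0.0175],"yaw":0},
  {"jaw":0.0,"delta_pos":[0.0047,0,0.0175],"yaw":0},
  {"jaw":0.0,"delta_pos":[0.0047,0,0.0175],"yaw":0},
  {"jaw":0.0,"delta_pos":[0.0046,0,0.0175],"yaw":0},
  {"jaw":0.0,"delta_pos":[0,0,0],"yaw":0},
  {"jaw":0.0,"delta_pos":[0,0,0],"yaw":0},
])

```text
time: 21.55
ee_pos: [0.627, -0.0649, 0.4173]
eef_rot: [0.581, 0.814, -0.0, 0.0]
ft_force: [0.8, -0.4, 0.0]
width: 0.0003
```

```bash
python3 tgt.py -.0 .0008;  python3 -c "
from h import *
w=cams.camera('wrist');crop(w,180,0,332,260,2.3,'pics/w23.png')
s=cams.camera('scene');crop(s,180,130,310,250,5,'pics/s17.png')"
```

```text
target TCP [ 0.6358 -0.0907  0.4292]
t 21.7 pos [ 0.6272 -0.065   0.418 ] head 108.91 zaxis [ 0.002 -0.    -1.   ] F [-0.24  0.49  0.19] w 0.0005 j [ 0.49  0.4  -0.62  1.4   0.23  1.41  0.2 ]
 yaw needed -0.05 delta(tool, now) [-0.0271 -0.0002 -0.0111]
grip in arm frame [0.0002 0.0142 0.0579]
```

View pics/w23.png

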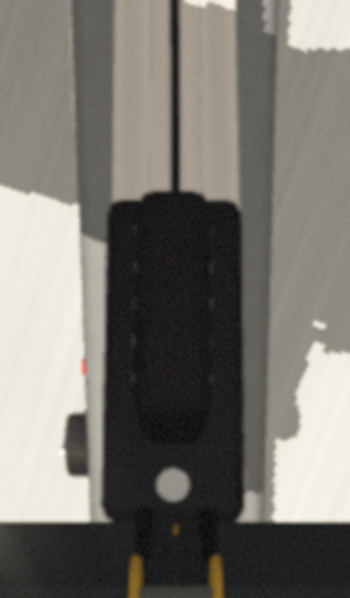

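View pics/s17.png

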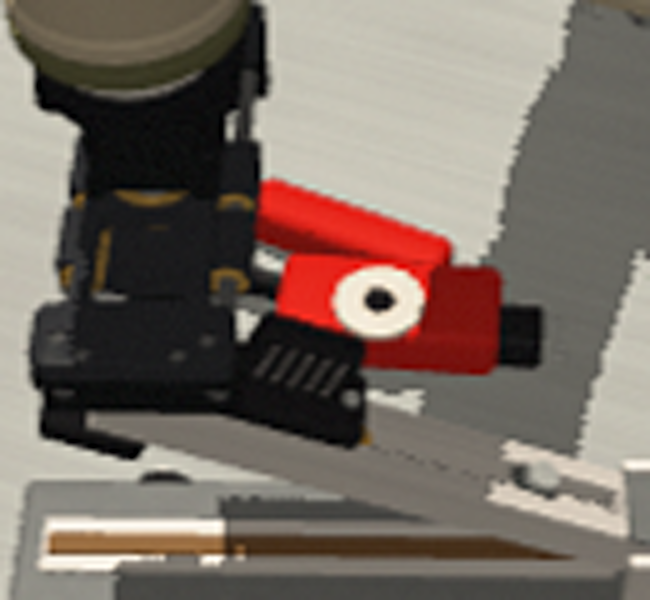

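Emit:
carry_out([
  {"jaw":0.0,"delta_pos":[0.0045,0,0.0022],"yaw":0},
  {"jaw":0.0,"delta_pos":[0.0036,0,0.0018],"yaw":0},
  {"jaw":0.0,"delta_pos":[0.0027,0,0.0013],"yaw":0},
])

```text
time: 22.1
ee_pos: [0.6233, -0.0539, 0.4114]
eef_rot: [0.581, 0.814, 0.0, -0.0]
ft_force: [1.1, 0.6, -0.4]
width: 0.0006
```

Emit:
carry_out([
  {"jaw":0.0,"delta_pos":[0.0027,0,0.0013],"yaw":0},
  {"jaw":0.0,"delta_pos":[0.0018,0,0.0009],"yaw":0},
])

```text
time: 22.3
ee_pos: [0.622, -0.0503, 0.4095]
eef_rot: [0.581, 0.814, -0.0, 0.001]
ft_force: [2.0, -2.5, 3.0]
width: 0.0006
```

Emit:
carry_out([
  {"jaw":0.0,"delta_pos":[0.0027,0,0.0013],"yaw":0},
  {"jaw":0.0,"delta_pos":[0.0018,0,0.0009],"yaw":0},
])

```text
time: 22.5
ee_pos: [0.6207, -0.0465, 0.4077]
eef_rot: [0.582, 0.813, 0.0, 0.001]
ft_force: [0.5, -2.8, 3.7]
width: 0.0006
```

```bash
python3 tgt.py -.0 .0008;  python3 -c "
from h import *
w=cams.camera('wrist');crop(w,180,0,332,260,2.3,'pics/w24.png')
s=cams.camera('scene');crop(s,180,130,310,250,5,'pics/s18.png')"
```

```text
target TCP [ 0.6358 -0.0907  0.4292]
t 22.65 pos [ 0.6205 -0.046   0.4072] head 108.93 zaxis [ 0. -0. -1.] F [ 0.81 -1.3   2.05] w 0.0004 j [ 0.48  0.39 -0.63  1.44  0.23  1.38  0.17]
 yaw needed -0.03 delta(tool, now) [-0.0472 -0.     -0.0219]
grip in arm frame [0.     0.0371 0.057 ]
```

View pics/w24.png

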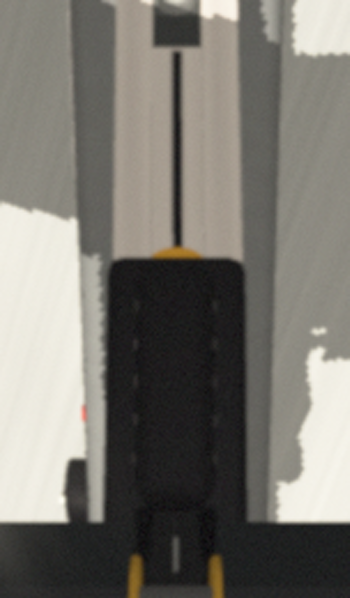

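View pics/s18.png

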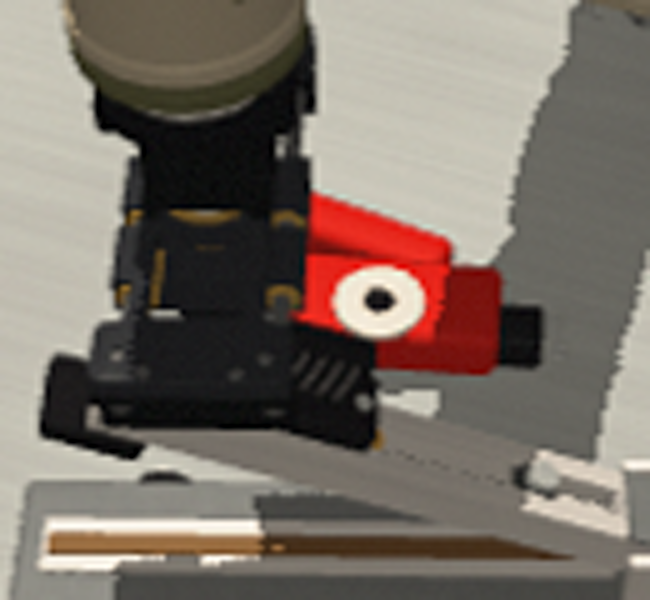

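Emit:
carry_out([
  {"jaw":0.0,"delta_pos":[0.0045,0,0.0022],"yaw":0},
  {"jaw":0.0,"delta_pos":[0.0045,0,0.0022],"yaw":0},
  {"jaw":0.0,"delta_pos":[0.0045,0,0.0022],"yaw":0},
])

```text
time: 23.05
ee_pos: [0.616, -0.0326, 0.4004]
eef_rot: [0.581, 0.814, 0.0, -0.0]
ft_force: [0.1, -2.1, 3.1]
width: 0.0002
```

Emit:
carry_out([
  {"jaw":0.0,"delta_pos":[0.0045,0,0.0022],"yaw":0},
  {"jaw":0.0,"delta_pos":[0.0045,0,0.0022],"yaw":0},
  {"jaw":0.0,"delta_pos":[0.0045,0,0.0022],"yaw":0},
])

```text
time: 23.35
ee_pos: [0.6116, -0.0202, 0.3936]
eef_rot: [0.581, 0.814, -0.0, 0.0]
ft_force: [0.9, -3.2, 3.2]
width: 0.0007
```

```bash
python3 tgt.py -.0 .0008;  python3 -c "
from h import *
w=cams.camera('wrist');crop(w,180,0,332,260,2.3,'pics/w25.png')
s=cams.camera('scene');crop(s,180,130,310,250,5,'pics/s19.png')"
```

```text
target TCP [ 0.6358 -0.0907  0.4292]
t 23.5 pos [ 0.6115 -0.0196  0.3934] head 108.99 zaxis [-0.001  0.001 -1.   ] F [ 0.15 -0.07 -0.31] w 0.0006 j [ 0.46  0.38 -0.64  1.49  0.23  1.35  0.13]
 yaw needed 0.03 delta(tool, now) [-0.0751 -0.0001 -0.0359]
grip in arm frame [0.0001 0.0682 0.0568]
```

View pics/w25.png

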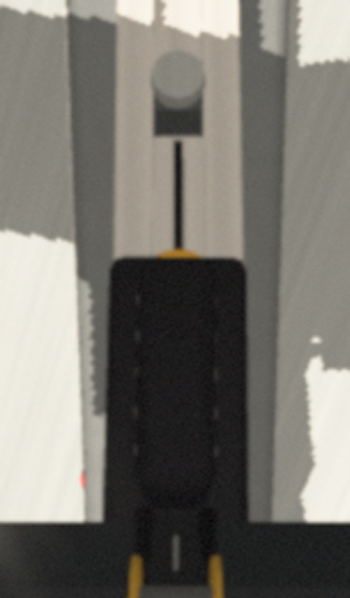

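View pics/s19.png

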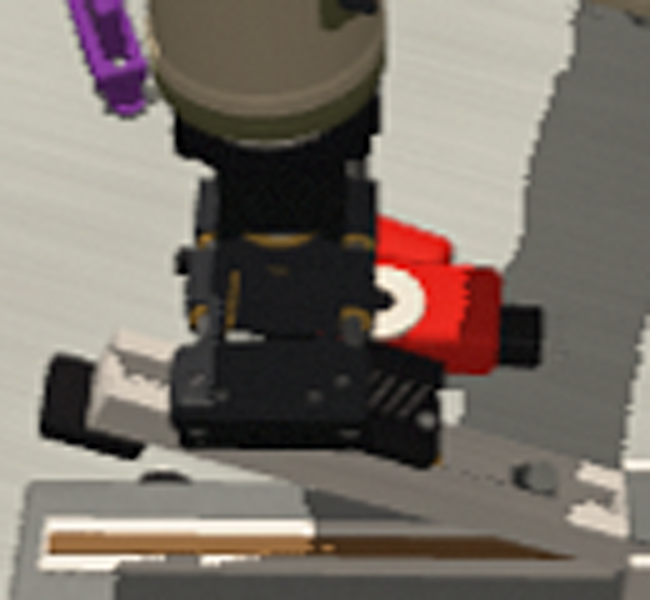

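```bash
python3 -c "
from tail import *
f=lambda x,y,z:atw(x,y,z,2.3,180,0)
print('nose',f(178,249,.006),'block edge',f(178,136,.0125),f(178,136,.008),f(178,136,.0))"
```

```text
nose [0.    0.166 0.006] block edge [0.     0.1988 0.0125] [0.     0.2016 0.008 ] [ 1.000e-04  2.067e-01 -0.000e+00]
```

Emit:
carry_out([
  {"jaw":0.0,"delta_pos":[0.0036,0,0.0018],"yaw":0},
  {"jaw":0.0,"delta_pos":[0.0036,0,0.0018],"yaw":0},
  {"jaw":0.0,"delta_pos":[0.0036,0,0.0017],"yaw":0},
])

```text
time: 24.1
ee_pos: [0.6083, -0.0107, 0.3888]
eef_rot: [0.582, 0.814, -0.0, 0.001]
ft_force: [2.3, -6.3, 1.5]
width: 0.0001
```

Emit:
carry_out([
  {"jaw":0.0,"delta_pos":[0.0036,0,0.0018],"yaw":0},
  {"jaw":0.0,"delta_pos":[0.0036,0,0.0017],"yaw":0},
])

```text
time: 24.3
ee_pos: [0.606, -0.0042, 0.3851]
eef_rot: [0.582, 0.813, -0.0, 0.001]
ft_force: [2.4, -5.4, 1.6]
width: 0.0006
```

```bash
python3 tgt.py -.0 .0008;  python3 -c "
from tail import *
crop(w,180,0,332,260,2.3,'pics/w26.png')"
```

```text
target TCP [ 0.6358 -0.0907  0.4292]
t 24.45 pos [ 0.6059 -0.0036  0.385 ] head 108.92 zaxis [ 0.    -0.001 -1.   ] F [ 2.13 -4.52  0.85] w 0.0004 j [ 0.44  0.37 -0.65  1.51  0.23  1.33  0.1 ]
 yaw needed -0.04 delta(tool, now) [-0.0921  0.0001 -0.0441]
grip in arm frame [-0.      0.0871  0.0567]
```

View pics/w26.png

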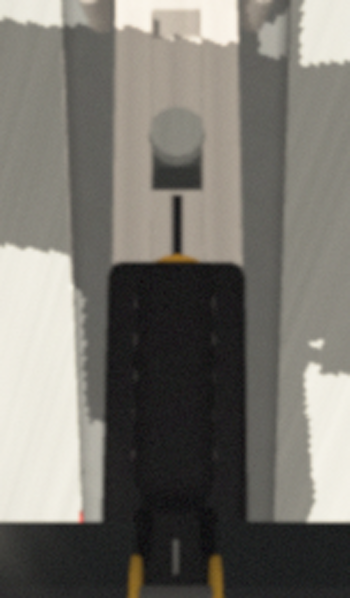

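Emit:
carry_out([
  {"jaw":0.0,"delta_pos":[0.0027,0,0.0013],"yaw":0},
  {"jaw":0.0,"delta_pos":[0.0027,0,0.0013],"yaw":0},
  {"jaw":0.0,"delta_pos":[0.0018,0,0.0009],"yaw":0},
])

```text
time: 24.95
ee_pos: [0.6038, 0.0024, 0.3817]
eef_rot: [0.582, 0.813, -0.0, 0.001]
ft_force: [2.9, -6.6, 1.8]
width: 0.0007
```

Emit:
carry_out([
  {"jaw":0.0,"delta_pos":[0.0018,0,0.0009],"yaw":0},
  {"jaw":0.0,"delta_pos":[0.0009,0,0.0004],"yaw":0},
])

```text
time: 25.15
ee_pos: [0.603, 0.0049, 0.3805]
eef_rot: [0.582, 0.813, -0.0, 0.001]
ft_force: [2.8, -7.9, 2.9]
width: 0.0005
```

Emit:
carry_out([
  {"jaw":0.0,"delta_pos":[0.0009,0,0.0004],"yaw":0},
  {"jaw":0.0,"delta_pos":[0.0009,0,0.0004],"yaw":0},
])

```text
time: 25.35
ee_pos: [0.6024, 0.0064, 0.3798]
eef_rot: [0.582, 0.813, -0.0, 0.001]
ft_force: [2.9, -7.7, 1.9]
width: 0.0003
```

```bash
python3 tgt.py -.0 .0008;  python3 -c "
from tail import *
crop(w,180,0,332,260,2.3,'pics/w27.png')"
```

```text
target TCP [ 0.6358 -0.0907  0.4292]
t 25.5 pos [0.6024 0.0066 0.3797] head 108.86 zaxis [ 0.001 -0.001 -1.   ] F [ 2.43 -7.41  0.47] w 0.0005 j [ 0.43  0.37 -0.65  1.53  0.23  1.32  0.08]
 yaw needed -0.1 delta(tool, now) [-0.103   0.0002 -0.0494]
grip in arm frame [-0.      0.0992  0.0566]
```

View pics/w27.png

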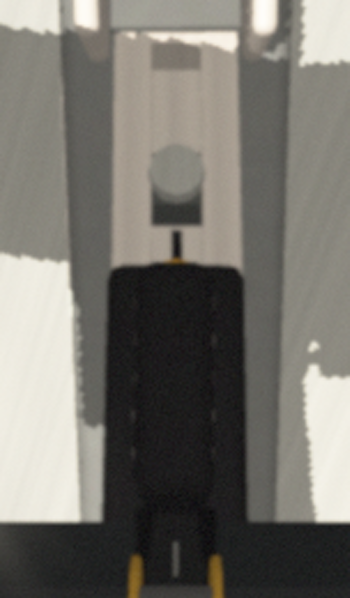

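```bash
python3 -c "
from tail import *
f=lambda x,y,z:atw(x,y,z,2.3,180,0)
print('nose',f(178,263,.006),'body front',f(178,267,.032),'block edge',f(178,226,.0125),f(178,226,.008))"
```

```text
nose [1.000e-04 1.928e-01 6.000e-03] body front [0.     0.1805 0.032 ] block edge [1.000e-04 2.013e-01 1.250e-02] [1.000e-04 2.035e-01 8.000e-03]
```

Emit:
carry_out([
  {"jaw":0.0,"delta_pos":[0.0009,0,0.0004],"yaw":0},
  {"jaw":0.0,"delta_pos":[0.0009,0,0.0005],"yaw":0},
  {"jaw":0.0,"delta_pos":[0.0009,0,0.0004],"yaw":0},
])

```text
time: 26.2
ee_pos: [0.6014, 0.0094, 0.3782]
eef_rot: [0.582, 0.813, -0.0, 0.0]
ft_force: [2.0, -4.3, -0.4]
width: 0.0005
```

Emit:
carry_out([
  {"jaw":0.0,"delta_pos":[0.0009,0,0.0004],"yaw":0},
  {"jaw":0.0,"delta_pos":[0.0009,0,0.0005],"yaw":0},
])

```text
time: 26.4
ee_pos: [0.6004, 0.0128, 0.3771]
eef_rot: [0.581, 0.814, 0.0, -0.001]
ft_force: [-0.5, 0.8, 0.4]
width: 0.0008
```

Emit:
carry_out([
  {"jaw":0.0,"delta_pos":[0.0009,0,0.0004],"yaw":0},
  {"jaw":0.0,"delta_pos":[0.0009,0,0.0005],"yaw":0},
])

```text
time: 26.6
ee_pos: [0.5999, 0.0143, 0.3763]
eef_rot: [0.581, 0.814, 0.0, -0.0]
ft_force: [1.0, -0.6, 0.4]
width: 0.0006
```

```bash
python3 tgt.py -.0 .0008;  python3 -c "
from tail import *
crop(w,180,0,332,260,2.3,'pics/w28.png')"
```

```text
target TCP [ 0.6358 -0.0907  0.4292]
t 26.75 pos [0.6    0.0139 0.3764] head 108.96 zaxis [-0.  0. -1.] F [-0.23 -0.09  0.38] w 0.0003 j [ 0.42  0.37 -0.66  1.54  0.23  1.31  0.07]
 yaw needed -0.0 delta(tool, now) [-1.106e-01 -1.000e-04 -5.280e-02]
grip in arm frame [1.000e-04 1.075e-01 5.710e-02]
```

View pics/w28.png

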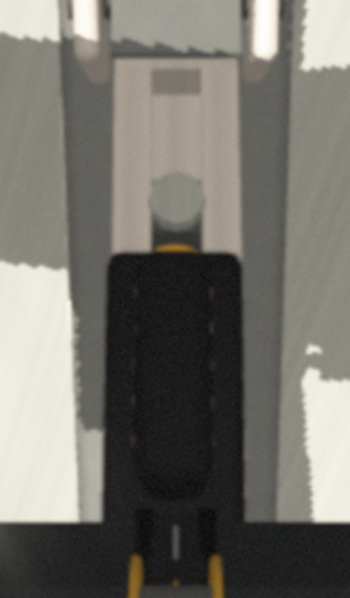

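The force has dropped to zero and the nose has jumped up to the block, so the pin has clicked. I'll push lightly to feel for the catch.

Emit:
carry_out([
  {"jaw":0.0,"delta_pos":[0.0009,0,0.0004],"yaw":0},
  {"jaw":0.0,"delta_pos":[0.0009,0,0.0005],"yaw":0},
])

```text
time: 27.15
ee_pos: [0.5995, 0.0153, 0.3755]
eef_rot: [0.581, 0.814, -0.0, 0.0]
ft_force: [-1.4, 0.9, 0.1]
width: 0.0005
```

Emit:
carry_out([
  {"jaw":0.0,"delta_pos":[0.0009,0,0.0004],"yaw":0},
  {"jaw":0.0,"delta_pos":[0.0009,0,0.0004],"yaw":0},
])

```text
time: 27.35
ee_pos: [0.599, 0.0168, 0.3749]
eef_rot: [0.581, 0.814, -0.0, 0.0]
ft_force: [-0.1, -2.2, 2.9]
width: 0.0006
```

```bash
python3 tgt.py -.0 .0008
```

```text
target TCP [ 0.6358 -0.0907  0.4292]
t 27.5 pos [0.599  0.0168 0.375 ] head 108.91 zaxis [ 0.001 -0.    -1.   ] F [ 0.1  -2.4   1.27] w 0.0004 j [ 0.42  0.37 -0.66  1.55  0.23  1.31  0.06]
 yaw needed -0.04 delta(tool, now) [-0.1136 -0.     -0.0541]
grip in arm frame [1.000e-04 1.109e-01 5.710e-02]
```

Emit:
carry_out([
  {"jaw":0.0,"delta_pos":[0.0009,0,0.0004],"yaw":0},
  {"jaw":0.0,"delta_pos":[0.0005,0,0.0002],"yaw":0},
])

```text
time: 27.7
ee_pos: [0.5988, 0.0177, 0.3747]
eef_rot: [0.582, 0.813, 0.0, 0.001]
ft_force: [1.6, -5.2, 6.1]
width: 0.0004
```

Emit:
carry_out([
  {"jaw":0.0,"delta_pos":[0.0009,0,0.0004],"yaw":0},
  {"jaw":0.0,"delta_pos":[0,0,0],"yaw":0},
])

```text
time: 27.9
ee_pos: [0.5987, 0.0182, 0.3748]
eef_rot: [0.582, 0.813, 0.0, 0.001]
ft_force: [2.0, -5.5, 7.1]
width: 0.0003
```

```bash
python3 tgt.py -.0 .0008
```

```text
target TCP [ 0.6358 -0.0907  0.4292]
t 28.05 pos [0.5987 0.0182 0.3748] head 108.85 zaxis [ 0.002 -0.002 -1.   ] F [ 2.19 -6.28  7.87] w 0.0005 j [ 0.42  0.36 -0.66  1.55  0.23  1.31  0.06]
 yaw needed -0.11 delta(tool, now) [-1.152e-01  1.000e-04 -5.420e-02]
grip in arm frame [0.0002 0.1123 0.0575]
```

It is firm against the catch at about 9 N. I'll back off, lift clear and check.

Emit:
carry_out([
  {"jaw":0.0,"delta_pos":[-0.004,0,-0.002],"yaw":0},
  {"jaw":0.0,"delta_pos":[-0.008,0,-0.005],"yaw":0},
  {"jaw":0.0,"delta_pos":[-0.01,0,-0.03],"yaw":0},
  {"jaw":0.0,"delta_pos":[-0.01,0,-0.04],"yaw":0},
  {"jaw":0.0,"delta_pos":[-0.02,0,-0.04],"yaw":0},
  {"jaw":0.0,"delta_pos":[0,0,0],"yaw":0},
  {"jaw":0.0,"delta_pos":[0,0,0],"yaw":0},
])

```text
time: 28.75
ee_pos: [0.6152, -0.0306, 0.4912]
eef_rot: [0.582, 0.814, 0.0, 0.0]
ft_force: [0.7, 0.6, -1.0]
width: 0.0008
```

```bash
python3 tgt.py -.0 .0008;  python3 -c "
from tail import *
crop(w,180,0,332,260,2.3,'pics/w29.png')
s=cams.camera('scene');crop(s,180,130,340,280,4,'pics/s20.png')"
```

```text
target TCP [ 0.6358 -0.0907  0.4292]
t 28.9 pos [ 0.6149 -0.0297  0.4895] head 108.98 zaxis [-0.002  0.    -1.   ] F [0.46 0.15 0.72] w 0.0003 j [ 0.46  0.35 -0.64  1.32  0.21  1.54  0.17]
 yaw needed 0.02 delta(tool, now) [-0.0646  0.0001  0.0602]
grip in arm frame [0.     0.0166 0.1385]
```

View pics/w29.png

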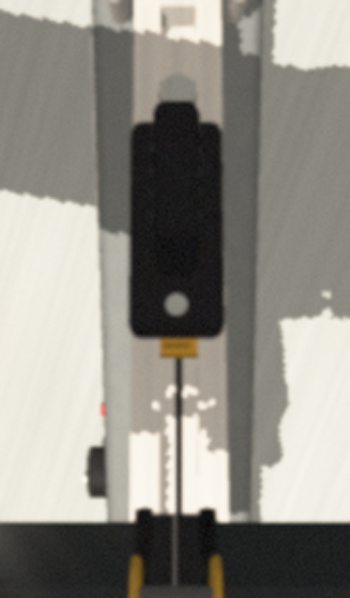

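View pics/s20.png

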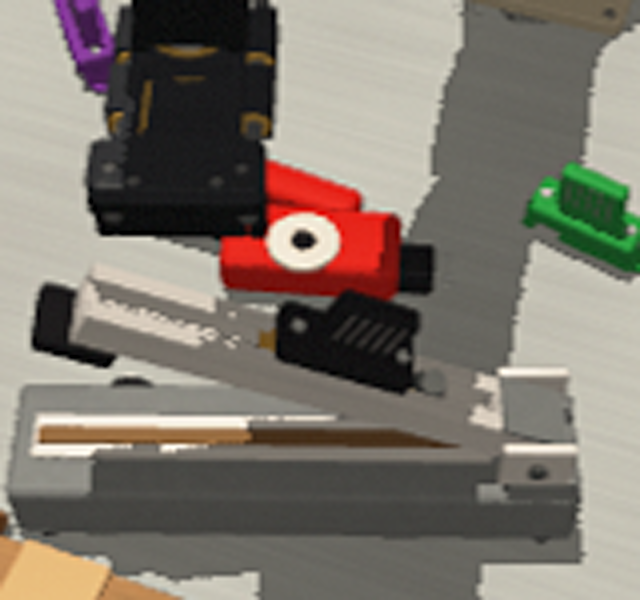

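```bash
python3 -c "
from tail import *
f=lambda x,y,z:atw(x,y,z,2.3,180,0)
print('foot tail',f(178,356,.006),'body tail top',f(177,335,.031))
print(r.read_state()['time'],r.read_state()['ft_force'])
print(job.close_job())"
```

```text
foot tail [0.0003 0.1061 0.006 ] body tail top [-0.0002  0.1066  0.031 ]
29.35 [ 0.19317186 -0.13093206 -1.38061704]
the job is handed in; nothing more can be done
None
```

The film cutter is back on the sealer arm, nose towards the hinge, up against the catch and released. I handed the job in at 29.4 s of the 56 s allowed; it reports no verdict.

**How it went in:** I laid the cutter on the arm's sloped top, which tilted it to 26°, then took it back past the open end and entered it nose first. It wedged once in the track at about 10 N, having tipped too far nose-down in the grip. I let go, it straightened itself and slid down to the pin. From there I pushed it over the pin with closed fingers behind the fin, at about 3–9 N.

**Last checks:**
- **Pin click:** the resistance fell from about 8 N to zero and the nose jumped forward to the catch block. I could not see the pin itself, so this rests on that force drop and the position.
- **Catch:** a light push then met a firm stop at about 10 N.
- **Position:** the last picture puts the foot's tail about 106 mm from the mouth, so the cutter's middle is at about 150–156 mm, centred to within 0.5 mm.
- **Scene:** the arm still looked fully open. The labeller looked unmoved; I did not check the other bystanders after the start, but no move went near them. The gripper is well clear and touching nothing.

**Disagreement:** the push gave the middle at about 158 mm, while the catch block seen earlier implied about 149–151 mm. All of these are inside the 120–195 mm asked for.

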